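# Clear kiln scrap into the chute and stack the pots

## Task

Press the gate at the far edge of the board fully down, push every broken kiln-shelf offcut along the board and over that edge so that it drops into the scrap chute (push them, do not lift them), then pull the gate fully up again. After that nest all the clay pots one inside another, upright and fully seated, in a single stack on the cleared board, well clear of its edges. Leave the tub, the lump of clay and the plaster slab where they are.

Things in the scene. Friction and masses are not known exactly. Their poses are not given: they have to be found in the camera images.
- stand: Fixed clearing stand: plywood board, top 110 mm up, 260 mm long, 280 mm wide, battens 20 mm proud along both sides (inner faces y = -140, +140), back open; a gate along the far edge; scrap chute beyond the far edge. Origin: at table height under the middle of the far edge; x out over the chute, away from the robot, y along the edge, z up. Board: x -260 to 0.
- stand_edge (a point): Middle of the board's far edge, on its top face (110 mm above the table), axes as the stand's. Offcuts are pushed over this edge and, with it down, over the gate.
- stand_chute (a point): Middle of the floor of the open-topped sheet-steel chute, 85 mm beyond the edge, 30 mm up. Chute inside: stand x 4 to 166, y -150 to 150 mm; floor slopes from 50 mm up at the board to 8 mm at the far end; cheeks 85 mm high, far wall 70 mm high.
- scrap1: Broken offcut of a kiln shelf, pale fired clay, flat, 18 mm thick, rectangular, 50 x 75 mm (own x by y), about 150 g; one of 3 or 4 (absent: None). It lies flat on the board of the stand at the start. Origin: middle of its underside, z up.
- scrap2: Broken offcut of a kiln shelf, pale fired clay, flat, 18 mm thick, L-shaped, one leg 52 x 38 mm, the other 28 mm wide, together 74 mm along its own y (from -37 to +37) (own x by y), about 150 g; one of 3 or 4 (absent: None). It lies flat on the board of the stand at the start. Origin: middle of its underside, z up.
- scrap3: Broken offcut of a kiln shelf, pale fired clay, flat, 18 mm thick, narrow bar, 40 x 85 mm (own x by y), about 150 g; one of 3 or 4 (absent: None). It lies flat on the board of the stand at the start. Origin: middle of its underside, z up.
- scrap4: Broken offcut of a kiln shelf, pale fired clay, flat, 18 mm thick, cross-shaped, 50 x 40 mm in the middle with 30 mm wide ends, 70 mm long in all (own x by y), about 150 g; one of 3 or 4 (absent: None). It lies flat on the board of the stand at the start. Origin: middle of its underside, z up.
- pot1: Clay plant pot, upright on the table, one of 3 or 4 alike (absent: None). 66 mm high; the top 27 mm is a straight collar 66 mm across outside, mouth 58 mm inside; below it the foot tapers from 53 to 42 mm across. Nested, the foot goes into a pot's mouth (2.5 mm clearance all round) till the collar sits on its rim, 27 mm higher. About 200 g. Origin: centre of the underside, z up.
- pot2: Clay plant pot, upright on the table, one of 3 or 4 alike (absent: None). 66 mm high; the top 27 mm is a straight collar 66 mm across outside, mouth 58 mm inside; below it the foot tapers from 53 to 42 mm across. Nested, the foot goes into a pot's mouth (2.5 mm clearance all round) till the collar sits on its rim, 27 mm higher. About 200 g. Origin: centre of the underside, z up.
- pot3: Clay plant pot, upright on the table, one of 3 or 4 alike (absent: None). 66 mm high; the top 27 mm is a straight collar 66 mm across outside, mouth 58 mm inside; below it the foot tapers from 53 to 42 mm across. Nested, the foot goes into a pot's mouth (2.5 mm clearance all round) till the collar sits on its rim, 27 mm higher. About 200 g. Origin: centre of the underside, z up.
- pot4: Clay plant pot, upright on the table, one of 3 or 4 alike (absent: None). 66 mm high; the top 27 mm is a straight collar 66 mm across outside, mouth 58 mm inside; below it the foot tapers from 53 to 42 mm across. Nested, the foot goes into a pot's mouth (2.5 mm clearance all round) till the collar sits on its rim, 27 mm higher. About 200 g. Origin: centre of the underside, z up.
- gate (a joint): Drop gate, a 4 mm aluminium plate along the board's far edge (stand x 6 to 10 mm, y -148 to 148). Metres: 0 fully up (its top 40 mm above the board), 0.042 fully down (2 mm below the board, offcuts pass over it). It starts up or nearly up. It stays where it is left; about 4 N presses it down, 9 N pulls it up.
- gate_knob (a point): Middle of the top of the gate's knob, an upright black bar 22 mm (stand x) by 18 mm (stand y), 60 mm tall, that goes up and down with the gate, outside the board at stand x 8, y -182 mm: 205 mm above the table with the gate up, 163 mm with it down. Press on its top; pinch it from above to pull up. Axes as the stand's.
- tub: Bystander: white plastic tub with brushes and sticks in it, 86 mm across, 100 mm high (sticks to 175 mm). Origin: centre of its underside.
- clay_lump: Bystander: lump of clay, about 90 x 70 x 70 mm high. Origin: centre of its underside.
- plaster_bat: Bystander: plaster slab 110 x 140 x 45 mm. Origin: centre of its underside.
Not all that is in view belongs to the job. Leave any purple look-alike of the pot3 alone.

How it is judged:
By the outcome, as a careful person would: the job done as asked, in the order asked, and still so for the second after the job is handed in, with the robot touching nothing.
Of pot1, pot2, pot3, pot4 only 3 to 4 are there at a start; the rules pass over those that are not, and their reading is None.
Of scrap1, scrap2, scrap3, scrap4 only 3 to 4 are there at a start; the rules pass over those that are not, and their reading is None.
At some moment in a run one of scrap1, scrap2, scrap3, scrap4 may be knocked a few centimetres aside while the robot is not near it.
Once in a run the grip may slacken for a moment while it holds something.
It also fails if it takes over 210 s, if anything falls off the work surface, if the arm or the gripper's body presses on something with over 40 N, if the wrist force passes 120 N, or if a joint passes its speed limit or range.

## Robot

A 7-joint arm with a two-finger parallel gripper is mounted at the origin on the work surface. World frame = base frame: x ahead of the robot, y to its left, z up, the work surface at z = 0. Lengths are in m, angles in rad, forces in N, time in s.
With the tool pointing down it reaches from about 0.425 to 0.925 m from the base axis. Payload 6.8 kg.
Tool frame: the origin (TCP) lies midway between the tips of the shut fingers; the grasp point (between the pads) lies 19 mm behind it (grip_point_offset is the distance from the TCP to the grasp point, in m); z points along the fingers, y is the direction in which the jaws open and shut (so a half turn about z gives the same grasp; the last joint's range is limited). The gripper opens to 85 mm and grips with 20 to 120 N. Pads are 22 mm wide; open, the fingers measure 114 mm over their backs; the gripper's body (76 mm by 85 mm) begins 54 mm behind the grasp point. The pads swing forward as they close: fully open they stand 13 mm farther back than shut.
Start: joints at [1.146, 0.477, 0.022, 1.555, -0.011, 1.109, -0.083], TCP at [0.21, -0.641, 0.231] pointing down, gripper open.
Joint ranges: [-2.96, 2.96], [-0.34, 2.1], [-1.41, 1.46], [0.24, 2.44], [-1.37, 4.51], [0.17, 1.92], [-2.96, 2.96]. Speed limits (rad/s): [2.39, 2.39, 3.14, 3.14, 3.14, 3.14, 3.14].

## Interface

Orientations are given as [roll, pitch, yaw] about the fixed x, y, z axes, in that order (R = Rz(yaw) Ry(pitch) Rx(roll)).
In Python, from plant import * gives the robot as it stands.
- The arm moves only by the tool drive_tool, never from a script. Its argument "steps" is a list of rows, each an object with "jaw": the closure, from 0 (fully open) to 1 (shut); "translation": the shift along the tool's x, y, z in m, a list of three; "spin": the turn about the tool's z in rad. In form: [{"jaw": jaw, "translation": [tx, ty, tz], "spin": spin}, ...]. A call has 1 to 20 rows; each row is the pose to reach, as a shift and turn from the pose measured when the call began, along the tool's axes at that moment; what a row does not reach only later rows make up. A row lasts 1/10 s, in which the tool goes at most 50 mm and 8.59 degrees, less where a joint would pass 70% of its speed; a pose out of reach is approached as far as the arm can. A call with a gripper value outside its range is refused whole. The fingers move at their own pace and stop on an object; "newtons" is the grip in N (left out, the last holds). Time passes only in rows, so rows that repeat a pose let the fingers close. It gives the time, the measured TCP pose, the force and the opening at its end, in the units of the state.
- get_obs(): the state, without advancing time (a new reading comes with each control period).
- snapshot(name): name is "side" or "top" or "wrist"; returns (picture, depth): 420x560x3 uint8, red, green, blue; 420x560 float32, m along the optical axis (not along the pixel's ray), 0 where there is no reading.
- get_calibration(name): a dict with "fovy" (degrees; the focal length in pixels is half the picture's height over the tangent of half this angle, whatever the lens; pixels are square), "cx", "cy" (the principal point, pixels), "R" (3x3) and "t" (3): a world point X has camera coordinates R X + t. Camera axes: x right, y down, z forward; pixel columns grow to the right and rows downward; lengths in m; the calibration is good to about 2 mm. A picture is of the moment at which its call begins: read the wrist's pose just before it. get_calibration takes no time and is no camera call; for the wrist camera it gives the pose at the moment of the call.
- finish_job(): hands the job in, once; it reports no verdict.
The state is a dict: "time": time; "joint_positions": joint angles; "qvel": joint speeds; "joint_efforts": joint torques, N m; "tool_pos": TCP position; "eef_rot": TCP orientation; "contact_force": force on the tool from outside, world axes, zero at the start; "wrist_torque": the same for the moment, N m; "grip_width": finger opening in m.
Only numpy, scipy, OpenCV 4.12 (cv2) and the standard library are available. Lean on these libraries where they do the work, as an engineer would, in place of code of your own. Each camera call takes 0.05 s, during which the arm holds its last target.

## Working session

There is one attempt and no reset: what is moved stays moved. The work goes in short steps, Python scripts to look and compute and a tool call to move; the robot and the scene stay as the last step left them, time stands still between calls to the robot, and variables do not carry over. Pictures are saved under pics/ and viewed, and the job is handed in when it is done.

Besides the shell and the picture viewer there is one more tool, called as a command line: name --argument value ..., lists and objects as JSON in quotes. drive_tool: Moves the arm, as the interface text tells. Its arguments: {"type":"object","properties":{"steps":{"type":"array","items":{"type":"object","properties":{"jaw":{"type":"number"},"translation":{"type":"array","items":{"type":"number"}},"spin":{"type":"number"}}}},"newtons":{"type":"number"}},"required":["steps"]}

```bash
ls; mkdir -p pics; python3 - <<'E'
from plant import *
import cv2
print(get_obs())
for n in ["side","top","wrist"]:
    c=get_calibration(n);print(n,c)
    p,d=snapshot(n);cv2.imwrite(f"pics/{n}0.png",p[:,:,::-1])
E
```

```text
pics
{'time': 0.0, 'joint_positions': array([ 1.14588293,  0.47777773,  0.02234889,  1.55648467, -0.0115436 ,
        1.10928167, -0.08311602]), 'qvel': array([-0.00157373, -0.00073967,  0.00056495,  0.00074189, -0.00019366,
        0.00050034,  0.00036582]), 'joint_efforts': array([-7.56933168e-04, -5.96438742e+01,  1.60780393e+00, -2.81191939e+01,
        1.24926565e-02,  9.35811287e-03, -3.12930081e-05]), 'tool_pos': array([ 0.2100927 , -0.64083587,  0.23032685]), 'eef_rot': array([-3.13977165e+00,  1.00564863e-04,  3.16791138e-01]), 'contact_force': array([1.06843004, 0.21474907, 0.83920045]), 'wrist_torque': array([ 0.03688973,  0.05892352, -0.03255562]), 'grip_width': 0.08540693672243574}
side {'fovy': 51.089432517031916, 'cx': 278.34700159475915, 'cy': 211.8623839194428, 'R': array([[-0.74696345, -0.66465462,  0.01672834],
       [-0.43103552,  0.46495029, -0.77332374],
       [ 0.50621535, -0.58485508, -0.63379063]]), 't': array([0.4411152 , 0.28416089, 1.27431456])}
top {'fovy': 44.646361355445954, 'cx': 285.4517719893244, 'cy': 205.9767683362778, 'R': array([[ 0.02335448, -0.99969061,  0.00855908],
       [-0.99835994, -0.0237693 , -0.05208121],
       [ 0.05226854, -0.00732872, -0.99860617]]), 't': array([0.07522413, 0.51168456, 1.93207082])}
wrist {'fovy': 71.50672113609421, 'cx': 281.23180411278764, 'cy': 212.3590587354153, 'R': array([[ 0.31136503, -0.9502884 , -0.00194102],
       [-0.90664523, -0.29767587,  0.29897074],
       [-0.28468622, -0.09132922, -0.9542603 ]]), 't': array([-0.67314273, -0.03759614,  0.38168337])}
```

View pics/side0.png

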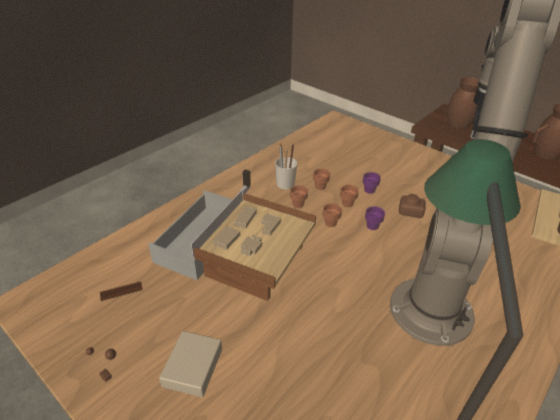

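View pics/top0.png

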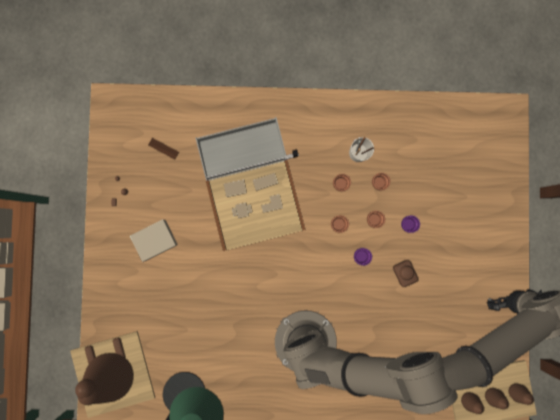

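View pics/wrist0.png

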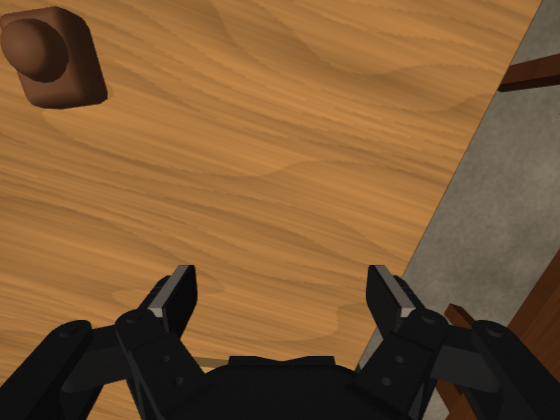

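The top view shows 4 terracotta pots at about (341,183), (381,182), (340,224) and (376,219), and purple look-alikes at (411,224) and (363,257). The 4 scraps are at (235,188), (267,181), (242,210) and (272,204). The gate knob is at (295,154), the tub at (362,150) and the clay at (405,273).

Next I'll measure points with depth.

```bash
cat > h.py <<'E'
from plant import *
import numpy as np, cv2
def cam(n):
    c=get_calibration(n); f=210/np.tan(np.radians(c["fovy"]/2)); return c,f
def world(d,c,f):
    v,u=np.mgrid[0:420,0:560]
    P=np.stack([(u-c["cx"])/f*d,(v-c["cy"])/f*d,d],-1)
    W=(P-np.array(c["t"]))@np.array(c["R"]); W[d==0]=np.nan; return W
def proj(X,c,f):
    p=np.array(c["R"])@np.asarray(X)+c["t"]; return p[0]/p[2]*f+c["cx"],p[1]/p[2]*f+c["cy"]
def grab(n):
    c,f=cam(n); p,d=snapshot(n); return p,d,c,f,world(d,c,f)
E
python3 - <<'E'
from h import *
for n in ["top","side"]:
    p,d,c,f,W=grab(n); np.savez(f"/tmp/{n}.npz",p=p,d=d,W=W)
    hsv=cv2.cvtColor(p,cv2.COLOR_RGB2HSV)
    m=((W[...,2]>0.03)&(W[...,2]<.3)&(W[...,0]>.2)).astype(np.uint8)
    k,l,s,ce=cv2.connectedComponentsWithStats(m)
    for i in range(1,k):
        if s[i,4]<40: continue
        w=W[l==i]; z=np.percentile(w[:,2],97)
        t=w[w[:,2]>z-.006]
        print(n,ce[i].round(),s[i,4],"mn",w[:,:2].mean(0).round(3),"ztop",z.round(3),"topc",((t.max(0)+t.min(0))/2).round(3),"ext",np.ptp(t,axis=0).round(3),hsv[l==i].mean(0).round())
    if n=="top": cv2.imwrite("pics/topcrop.png",cv2.resize(p[110:290,190:440,::-1],None,fx=3.2,fy=3.2,interpolation=cv2.INTER_CUBIC))
    else: cv2.imwrite("pics/sidecrop.png",cv2.resize(p[130:310,140:430,::-1],None,fx=2.75,fy=2.75,interpolation=cv2.INTER_CUBIC))
E
```

```text
top [252. 192.] 8250 mn [0.556 0.211] ztop 0.137 topc [0.522 0.198 0.171] ext [0.353 0.356 0.079] [ 19.  80. 162.]
top [362. 147.] 300 mn [ 0.728 -0.189] ztop 0.173 topc [ 0.729 -0.189  0.175] ext [0.045 0.053 0.016] [ 17.  49. 140.]
top [342. 181.] 146 mn [ 0.606 -0.121] ztop 0.073 topc [ 0.603 -0.118  0.072] ext [0.064 0.063 0.009] [ 11. 128. 136.]
top [382. 180.] 157 mn [ 0.613 -0.269] ztop 0.072 topc [ 0.61  -0.266  0.071] ext [0.064 0.064 0.01 ] [ 11. 128. 138.]
top [376. 218.] 152 mn [ 0.469 -0.252] ztop 0.074 topc [ 0.468 -0.247  0.072] ext [0.063 0.061 0.008] [ 11. 128. 139.]
top [340. 223.] 149 mn [ 0.449 -0.117] ztop 0.073 topc [ 0.449 -0.113  0.073] ext [0.06  0.063 0.012] [ 11. 128. 138.]
top [411. 223.] 164 mn [ 0.455 -0.382] ztop 0.072 topc [ 0.453 -0.378  0.072] ext [0.063 0.061 0.012] [141. 108. 105.]
top [153. 240.] 1143 mn [0.371 0.578] ztop 0.055 topc [0.374 0.579 0.056] ext [0.142 0.156 0.016] [ 19.  57. 171.]
top [363. 256.] 149 mn [ 0.329 -0.205] ztop 0.071 topc [ 0.331 -0.2    0.072] ext [0.063 0.062 0.015] [141. 109. 104.]
top [406. 273.] 453 mn [ 0.271 -0.364
[... 923 characters left out ...]
] 258 mn [ 0.598 -0.119] ztop 0.069 topc [ 0.599 -0.117  0.067] ext [0.066 0.068 0.008] [ 11. 127. 135.]
side [349. 192.] 257 mn [ 0.464 -0.248] ztop 0.069 topc [ 0.464 -0.249  0.067] ext [0.068 0.065 0.008] [ 11. 130. 138.]
side [413. 203.] 387 mn [ 0.26  -0.353] ztop 0.071 topc [ 0.269 -0.361  0.071] ext [0.043 0.053 0.01 ] [ 12. 113. 110.]
side [332. 211.] 287 mn [ 0.444 -0.115] ztop 0.068 topc [ 0.443 -0.111  0.066] ext [0.065 0.068 0.008] [ 11. 130. 138.]
side [375. 215.] 297 mn [ 0.325 -0.202] ztop 0.069 topc [ 0.324 -0.201  0.067] ext [0.067 0.072 0.008] [149.  94. 103.]
side [191. 361.] 2396 mn [0.359 0.585] ztop 0.049 topc [0.364 0.581 0.048] ext [0.156 0.169 0.009] [ 18.  64. 163.]
```

View pics/topcrop.png

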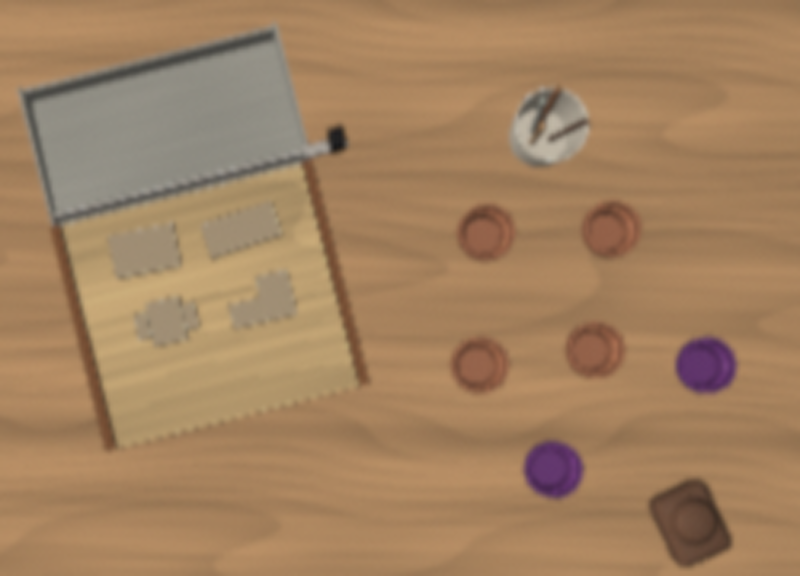

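View pics/sidecrop.png

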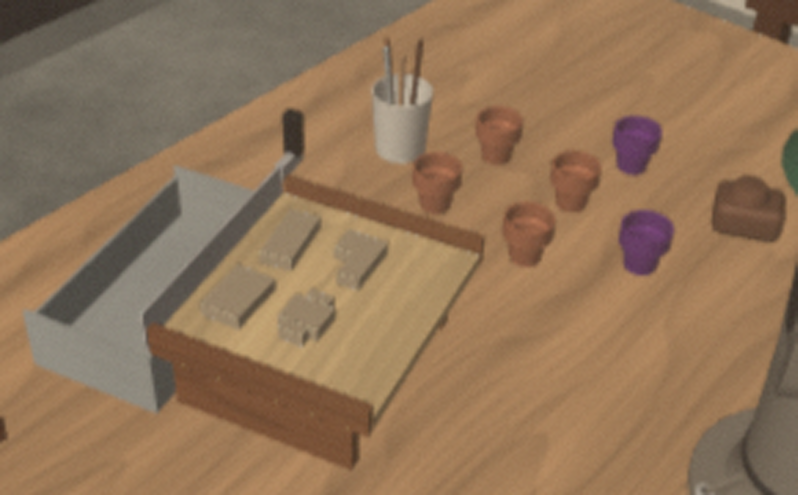

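```bash
python3 - <<'E'
from h import *
for n in ["top","side"]:
    D=np.load(f"/tmp/{n}.npz");W=D["W"];
    m=((W[...,0]>.35)&(W[...,0]<.85)&(W[...,1]>0)&(W[...,1]<.45)&(W[...,2]>.12-0.025)&(W[...,2]<.25)).astype(np.uint8)
    # gate/knob
    reg=(W[...,0]>.3)&(W[...,0]<.85)&(W[...,1]>-.1)&(W[...,1]<.5)
    g=W[reg&(W[...,2]>.137)&(W[...,2]<.165)]
    k=W[reg&(W[...,2]>.185)]
    b=W[reg&(W[...,2]>.10)&(W[...,2]<.122)]
    bt=W[reg&(W[...,2]>.124)&(W[...,2]<.137)]
    print(n,"knob",len(k),k.mean(0).round(4),np.ptp(k,axis=0).round(3), "maxz",np.percentile(k[:,2],90))
    r=cv2.fitLine(g[:,:2].astype(np.float32),cv2.DIST_HUBER,0,.001,.001).ravel()
    print("gate",len(g),r,np.degrees(np.arctan2(r[1],r[0])),"z",np.percentile(g[:,2],[50,90,98]).round(4))
    print("board z",np.percentile(b[:,2],[10,50,90]), "hist"); 
    rr=cv2.minAreaRect((b[:,:2]*1000).astype(np.float32)); print("boardrect",rr)
E
```

```text
top knob 36 [0.6884 0.0601 0.2001] [0.022 0.021 0.024] maxz 0.2050410880824446
gate 234 [ 0.22528787 -0.9742922   0.62221926  0.2586943 ] -76.98019 z [0.1427 0.1508 0.156 ]
board z [0.10529232 0.11124204 0.11718229] hist
boardrect ((510.64422607421875, 198.8746337890625), (267.185546875, 302.5068054199219), 15.81766128540039)
side knob 40 [0.6814 0.063  0.1953] [0.022 0.024 0.017] maxz 0.20136765325093367
gate 253 [ 0.26732266 -0.9636071   0.6407885   0.20926242] -74.49499 z [0.1445 0.1526 0.163 ]
board z [0.1075695  0.11081492 0.11546084] hist
boardrect ((506.5687255859375, 200.52000427246094), (272.49017333984375, 306.8690490722656), 15.484636306762695)
```

```bash
cat >> h.py <<'E'
from scipy.spatial.transform import Rotation as Ro
def tool():
    o=get_obs(); return np.array(o["tool_pos"]),Ro.from_euler("xyz",o["eef_rot"]).as_matrix(),o
def rel(target,yaw=None):
    p,R,o=tool(); t=R.T@(np.asarray(target)-p)
    s=0
    if yaw is not None: s=-(yaw-o["eef_rot"][2]); s=(s+np.pi)%(2*np.pi)-np.pi
    print("translation",t.round(4).tolist(),"spin",round(float(s),3),"tcp",p.round(4),"rpy",np.round(o["eef_rot"],3),"F",np.round(o["contact_force"],1),"w",round(o["grip_width"],4),"t",round(o["time"],2),"j7",round(o["joint_positions"][6],2))
E
python3 - <<'E'
from h import *
c,f=cam("wrist"); p,R,o=tool()
C=-np.array(c["R"]).T@c["t"]; print("cam in tool",R.T@(C-p),"axis",R.T@np.array(c["R"])[2])
rel([0.45,0.12,0.42],0.26)
E
```

```text
cam in tool [ 0.07811416 -0.00082934 -0.14373947] axis [-2.98825623e-01 -3.98901932e-04  9.54307649e-01]
translation [0.465, -0.6487, -0.1887] spin 0.057 tcp [ 0.2102 -0.6412  0.2309] rpy [-3.141  0.     0.317] F [ 0.5 -0.1  0.8] w 0.0854 t 0.25 j7 -0.08
```

```bash
python3 - <<'E'
from h import *
rel([0.57,0.2,0.42],0.26)
E
```

```text
translation [0.604, -0.6874, -0.1887] spin 0.057 tcp [ 0.2102 -0.6412  0.2309] rpy [-3.141  0.     0.317] F [ 0.5 -0.1  0.8] w 0.0854 t 0.25 j7 -0.08
```

drive_tool --steps '[{"jaw": 0, "translation": [0, 0, -0.05], "spin": 0}, {"jaw": 0, "translation": [0, 0, -0.1], "spin": 0}, {"jaw": 0, "translation": [0.03, -0.034, -0.14], "spin": 0.01}, {"jaw": 0, "translation": [0.06, -0.07, -0.17], "spin": 0.02}, {"jaw": 0, "translation": [0.09, -0.105, -0.19], "spin": 0.03}, {"jaw": 0, "translation": [0.12, -0.14, -0.19], "spin": 0.04}, {"jaw": 0, "translation": [0.15, -0.175, -0.19], "spin": 0.057}, {"jaw": 0, "translation": [0.18, -0.21, -0.19], "spin": 0.057}, {"jaw": 0, "translation": [0.21, -0.245, -0.19], "spin": 0.057}, {"jaw": 0, "translation": [0.25, -0.28, -0.19], "spin": 0.057}, {"jaw": 0, "translation": [0.28, -0.315, -0.19], "spin": 0.057}, {"jaw": 0, "translation": [0.31, -0.35, -0.19], "spin": 0.057}, {"jaw": 0, "translation": [0.34, -0.385, -0.19], "spin": 0.057}, {"jaw": 0, "translation": [0.37, -0.42, -0.19], "spin": 0.057}, {"jaw": 0, "translation": [0.4, -0.46, -0.19], "spin": 0.057}, {"jaw": 0, "translation": [0.43, -0.49, -0.19], "spin": 0.057}, {"jaw": 0, "translation": [0.47, -0.53, -0.19], "spin": 0.057}, {"jaw": 0, "translation": [0.51, -0.58, -0.19], "spin": 0.057}, {"jaw": 0, "translation": [0.56, -0.64, -0.19], "spin": 0.057}, {"jaw": 0, "translation": [0.604, -0.687, -0.19], "spin": 0.057}]'

```text
time: 2.25
tool_pos: [0.5454, 0.1436, 0.4215]
eef_rot: [-3.141, -0.0, 0.259]
contact_force: [0.5, 0.4, 0.3]
grip_width: 0.0852
```

```bash
python3 - <<'E'
from h import *
rel([0.57,0.2,0.42],0.26)
E
```

```text
translation [0.0382, -0.0482, 0.0016] spin -0.001 tcp [0.5454 0.1436 0.4215] rpy [-3.141 -0.     0.259] F [0.5 0.4 0.3] w 0.0852 t 2.25 j7 -1.81
```

drive_tool --steps '[{"jaw": 0, "translation": [0.038, -0.048, 0], "spin": 0}, {"jaw": 0, "translation": [0.038, -0.048, 0], "spin": 0}, {"jaw": 0, "translation": [0.038, -0.048, 0], "spin": 0}, {"jaw": 0, "translation": [0.038, -0.048, 0], "spin": 0}]'

```text
time: 2.65
tool_pos: [0.5699, 0.1985, 0.4214]
eef_rot: [3.141, 0.0, 0.258]
contact_force: [0.0, 0.5, -0.7]
grip_width: 0.0856
```

```bash
python3 - <<'E'
from h import *
print(get_obs()["joint_positions"].round(3))
p,d,c,f,W=grab("wrist"); np.savez("/tmp/w1.npz",p=p,d=d,W=W)
cv2.imwrite("pics/w1.png",p[:,:,::-1])
rel([0.57,0.2,0.42],0.26)
E
```

```text
[ 0.071  0.316 -0.68   1.424  0.198  1.471 -1.917]
translation [0.0006, -0.0021, 0.0016] spin -0.003 tcp [0.5699 0.1978 0.4216] rpy [ 3.141 -0.     0.257] F [ 0.6 -1.  -0.5] w 0.0857 t 2.7 j7 -1.92
```

View pics/w1.png

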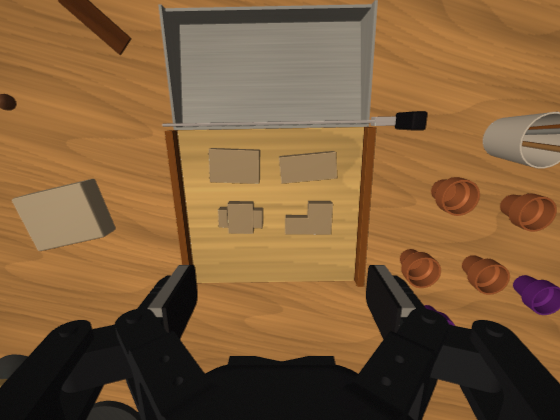

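```bash
python3 - <<'E'
from h import *
D=np.load("/tmp/w1.npz");W=D["W"];p=D["p"]
def line(q):
    r=cv2.fitLine(q[:,:2].astype(np.float32),cv2.DIST_HUBER,0,.001,.001).ravel(); return r,np.degrees(np.arctan2(r[1],r[0]))
for nm,(r0,r1,c0,c1),z0,z1 in [("gate",(105,135,165,400),.142,.16),("knob",(105,135,390,432),.15,.22),("battL",(140,280,165,200),.124,.137),("battR",(140,280,350,380),.124,.137)]:
    w=W[r0:r1,c0:c1].reshape(-1,3); w=w[(w[:,2]>z0)&(w[:,2]<z1)]
    print(nm,len(w),w.mean(0).round(4),np.percentile(w[:,2],[50,95]).round(4),line(w))
    if nm=="knob":
        t=w[w[:,2]>np.percentile(w[:,2],95)-.008]; print("knobtop",t.mean(0).round(4),((t.max(0)+t.min(0))/2).round(4),np.ptp(t,axis=0))
w=W[130:280,190:360].reshape(-1,3)
b=w[(w[:,2]>.1)&(w[:,2]<.118)]; print("board z",np.median(b[:,2]))
hsv=cv2.cvtColor(p,cv2.COLOR_RGB2HSV); print("scrap",hsv[165,235],"board",hsv[190,235])
m=(W[...,2]>.121)&(W[...,2]<.14); mm=np.zeros((420,560),np.uint8); mm[135:275,192:352]=m[135:275,192:352]
k,l,s,ce=cv2.connectedComponentsWithStats(mm)
for i in range(1,k):
    if s[i,4]>50:
        q=W[l==i]; print(ce[i].round(),s[i,4],q.mean(0).round(4),cv2.minAreaRect((q[:,:2]*1000).astype(np.float32)))
# pots
m=((W[...,2]>.055)&(W[...,2]<.08)).astype(np.uint8); m[:, :380]=0; m[:120]=0
k,l,s,ce=cv2.connectedComponentsWithStats(m)
for i in range(1,k):
    if s[i,4]>100:
        q=W[l==i]; t=q[q[:,2]>np.percentile(q[:,2],95)-.006];(cx,cy),r=cv2.minEnclosingCircle((t[:,:2]*1000).astype(np.float32)); print("pot",ce[i].round(),s[i,4],round(cx),round(cy),round(r,1),np.percentile(q[:,2],95).round(4))
E
```

```text
gate 889 [0.6511 0.1894 0.1461] [0.1457 0.1496] (array([ 0.27075434, -0.96264845,  0.6511057 ,  0.18944664], dtype=float32), np.float32(-74.29084))
knob 552 [0.6867 0.0641 0.1882] [0.1977 0.2017] (array([0.9951419 , 0.09845091, 0.68627787, 0.0664485 ], dtype=float32), np.float32(5.649974))
knobtop [0.6875 0.0612 0.1998] [0.6875 0.0601 0.1983] [0.02394381 0.02028925 0.0092411 ]
battL 1145 [0.4892 0.3429 0.1305] [0.131  0.1324] (array([0.96239406, 0.27165732, 0.4891695 , 0.34285772], dtype=float32), np.float32(15.76291))
battR 1229 [0.5513 0.0593 0.1306] [0.1309 0.1324] (array([0.96240956, 0.27160248, 0.5590634 , 0.06176   ], dtype=float32), np.float32(15.7596445))
board z 0.11116147294400439
scrap [ 17 107 152] board [ 19 143 204]
[234. 166.] 1707 [0.5653 0.2709 0.1291] ((564.587158203125, 271.20068359375), (50.077083587646484, 75.24107360839844), 12.839936256408691)
[308. 167.] 1546 [0.5917 0.1638 0.1291] ((590.9373779296875, 163.54397583007812), (40.33087921142578, 84.8987808227539), 20.286468505859375)
[240. 218.] 1170 [0.4877 0.2448 0.1289] ((486.2729187011719, 244.68927001953125), (50.347686767578125, 69.54191589355469), 13.782747268676758)
[312. 220.] 1217 [0.5122 0.1346 0.1288] ((513.4056396484375, 140.162353515625), (52.75385665893555, 74.12882232666016), 15.158506393432617)
pot [510. 140.] 403 713 -167 34.6 0.0786
pot [553. 139.] 150 732 -223 8.6 0.0773
pot [541. 156.] 204 700 -213 19.5 0.0787
pot [460. 197.] 523 601 -120 33.6 0.0679
pot [535. 213.] 617 608 -265 34.2 0.0679
pot [422. 271.] 449 447 -115 33.5 0.0678
pot [491. 278.] 505 467 -249 33.9 0.0678
pot [543. 299.] 461 453 -378 34.1 0.0676
```

```bash
cat >> h.py <<'E'
YAW=0.275; u=np.array([np.cos(YAW),np.sin(YAW)]); v=np.array([-u[1],u[0]]); O=np.array([.6298,.2332])
def st(x,y,z): return np.r_[O+x*u+y*v,z]
def tost(P): q=np.asarray(P)[...,:2]-O; return np.stack([q@u,q@v],-1)
E
python3 - <<'E'
from h import *
rel(st(.008,-.182,.23),YAW)
E
```

```text
translation [0.0781, 0.1627, 0.1917] spin -0.018 tcp [0.5699 0.1978 0.4216] rpy [ 3.141 -0.     0.257] F [ 0.6 -1.  -0.5] w 0.0857 t 2.7 j7 -1.92
```

drive_tool --steps '[{"jaw": 1, "translation": [0.02, 0.04, 0.01], "spin": -0.018}, {"jaw": 1, "translation": [0.04, 0.08, 0.02], "spin": -0.018}, {"jaw": 1, "translation": [0.06, 0.12, 0.04], "spin": -0.018}, {"jaw": 1, "translation": [0.078, 0.163, 0.07], "spin": -0.018}, {"jaw": 1, "translation": [0.078, 0.163, 0.11], "spin": -0.018}, {"jaw": 1, "translation": [0.078, 0.163, 0.15], "spin": -0.018}, {"jaw": 1, "translation": [0.078, 0.163, 0.18], "spin": -0.018}, {"jaw": 1, "translation": [0.078, 0.163, 0.192], "spin": -0.018}, {"jaw": 1, "translation": [0.078, 0.163, 0.192], "spin": -0.018}, {"jaw": 1, "translation": [0.078, 0.163, 0.192], "spin": -0.018}]'

```text
time: 3.7
tool_pos: [0.6877, 0.0592, 0.2318]
eef_rot: [3.14, -0.003, 0.274]
contact_force: [0.1, 0.4, 1.1]
grip_width: 0.0001
```

```bash
python3 - <<'E'
from h import *
rel(st(.008,-.182,.162),YAW)
p,d=snapshot("wrist");cv2.imwrite("pics/w2.png",p[:,:,::-1])
E
```

```text
translation [-0.0006, -0.0013, 0.0698] spin -0.001 tcp [0.6877 0.0592 0.2318] rpy [ 3.14e+00 -3.00e-03  2.74e-01] F [0.1 0.4 1.1] w 0.0001 t 3.7 j7 -1.72
```

View pics/w2.png

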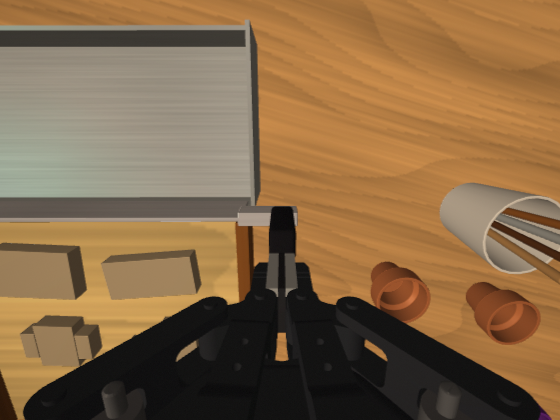

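The shut fingers sit right above the black knob at (283,225). I'll press down slowly.

drive_tool --steps '[{"jaw": 1, "translation": [0, -0.001, 0.015], "spin": 0}, {"jaw": 1, "translation": [0, -0.001, 0.03], "spin": 0}, {"jaw": 1, "translation": [0, -0.001, 0.04], "spin": 0}, {"jaw": 1, "translation": [0, -0.001, 0.05], "spin": 0}, {"jaw": 1, "translation": [0, -0.001, 0.058], "spin": 0}, {"jaw": 1, "translation": [0, -0.001, 0.064], "spin": 0}, {"jaw": 1, "translation": [0, -0.001, 0.068], "spin": 0}, {"jaw": 1, "translation": [0, -0.001, 0.07], "spin": 0}]'

```text
time: 4.55
tool_pos: [0.6881, 0.0608, 0.163]
eef_rot: [3.14, -0.004, 0.274]
contact_force: [-4.7, -1.5, 15.6]
grip_width: 0.0001
```

drive_tool --steps '[{"jaw": 1, "translation": [0, 0, 0.001], "spin": 0}, {"jaw": 1, "translation": [0, 0, 0.002], "spin": 0}, {"jaw": 1, "translation": [0, 0, 0.002], "spin": 0}]'

```text
time: 4.85
tool_pos: [0.6881, 0.0609, 0.1631]
eef_rot: [3.139, -0.004, 0.274]
contact_force: [-4.8, -1.5, 13.9]
grip_width: 0.0002
```

```bash
python3 - <<'E'
from h import *
rel(st(-.0935,-.057,.18),YAW)
E
```

```text
translation [-0.1029, -0.1246, -0.0177] spin -0.001 tcp [0.6881 0.0609 0.1631] rpy [ 3.139 -0.004  0.274] F [-4.8 -1.5 13.9] w 0.0002 t 4.85 j7 -1.75
```

drive_tool --steps '[{"jaw": 1, "translation": [0, 0, -0.03], "spin": 0}, {"jaw": 0.65, "translation": [-0.02, -0.03, -0.05], "spin": 0}, {"jaw": 0.65, "translation": [-0.05, -0.065, -0.05], "spin": 0}, {"jaw": 0.65, "translation": [-0.08, -0.1, -0.04], "spin": 0}, {"jaw": 0.65, "translation": [-0.103, -0.125, -0.018], "spin": 0}, {"jaw": 0.65, "translation": [-0.103, -0.125, -0.018], "spin": 0}, {"jaw": 0.65, "translation": [-0.103, -0.125, -0.018], "spin": 0}]'

```text
time: 5.55
tool_pos: [0.554, 0.1531, 0.1797]
eef_rot: [3.138, -0.002, 0.275]
contact_force: [0.5, -0.3, -0.2]
grip_width: 0.0302
```

```bash
python3 - <<'E'
from h import *
p,d,c,f,W=grab("wrist");cv2.imwrite("pics/w3.png",p[:,:,::-1]); np.savez("/tmp/w3.npz",p=p,d=d,W=W)
rel(st(-.0935,-.057,.115),YAW)
E
```

```text
translation [-0.0003, -0.0006, 0.0652] spin -0.002 tcp [0.5554 0.1525 0.1802] rpy [ 3.139 -0.004  0.273] F [ 1.1 -0.6 -0.6] w 0.0297 t 5.6 j7 -1.95
```

View pics/w3.png

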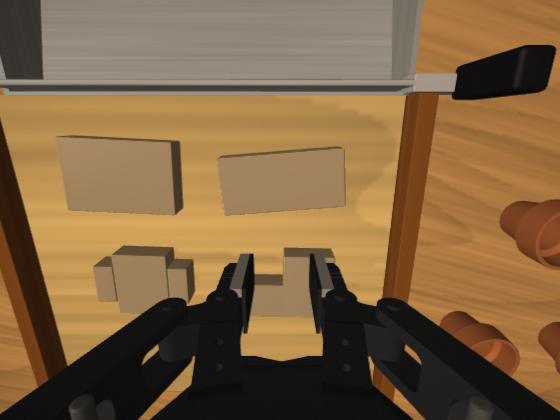

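```bash
python3 - <<'E'
from h import *
D=np.load("/tmp/w3.npz");W=D["W"];S=tost(W)
m=((W[...,2]>.122)&(W[...,2]<.14)&(abs(S[...,1])<.135)&(S[...,0]<0)&(S[...,0]>-.26)).astype(np.uint8)
m[215:,215:345]=0 if False else m[215:,215:345]
k,l,s,ce=cv2.connectedComponentsWithStats(m)
for i in range(1,k):
    if s[i,4]>100: q=S[l==i]; print(ce[i].round(),s[i,4],"min",np.percentile(q,2,axis=0).round(4),"max",np.percentile(q,98,axis=0).round(4))
# fingers geometry in tool frame
p,R,o=tool(); T=(W-p)@R
m=(W[...,2]<.24)&(T[...,2]>-.06)&(abs(T[...,1])<.05)&(W[...,2]>.165)
q=T[m]; 
for z in np.arange(-.06,.01,.01):
    a=q[(q[:,2]>z)&(q[:,2]<=z+.01)]
    if len(a): print(round(z,3),len(a),a.min(0).round(4),a.max(0).round(4))
E
```

```text
[119. 175.] 8495 min [-0.0763  0.017 ] max [-0.0277  0.0898]
[282. 181.] 7325 min [-0.0759 -0.0968] max [-0.0358 -0.0159]
[141. 280.] 4578 min [-0.1559  0.0153] max [-0.11    0.0825]
[285. 290.] 2791 min [-0.1621 -0.0774] max [-0.1115 -0.0348]
-0.06 6181 [-0.0124 -0.05   -0.0599] [ 0.0148  0.0498 -0.05  ]
-0.05 1577 [-0.007  -0.0482 -0.05  ] [ 0.0149  0.0447 -0.04  ]
-0.04 1138 [-0.0112 -0.0302 -0.04  ] [ 0.0124  0.0267 -0.03  ]
-0.03 826 [-0.0109 -0.0304 -0.03  ] [ 0.0123  0.0271 -0.02  ]
-0.02 662 [-0.011  -0.0303 -0.02  ] [ 0.0121  0.0267 -0.01  ]
-0.01 275 [-0.0105 -0.0285 -0.0099] [ 0.012   0.0255 -0.0005]
```

drive_tool --steps '[{"jaw": 0.65, "translation": [-0.001, 0, 0.025], "spin": 0}, {"jaw": 0.65, "translation": [-0.001, 0, 0.05], "spin": 0}, {"jaw": 0.65, "translation": [-0.001, 0, 0.062], "spin": 0}, {"jaw": 0.65, "translation": [-0.001, 0, 0.066], "spin": 0}, {"jaw": 0.65, "translation": [-0.001, 0, 0.066], "spin": 0}]'

```text
time: 6.1
tool_pos: [0.5553, 0.1519, 0.1142]
eef_rot: [3.139, -0.004, 0.273]
contact_force: [0.4, -0.4, -0.4]
grip_width: 0.0301
```

drive_tool --steps '[{"jaw": 0.65, "translation": [0.01, 0, 0], "spin": 0}, {"jaw": 0.65, "translation": [0.02, 0, 0], "spin": 0}, {"jaw": 0.65, "translation": [0.03, 0, 0], "spin": 0}, {"jaw": 0.65, "translation": [0.04, 0, 0], "spin": 0}, {"jaw": 0.65, "translation": [0.05, 0, 0], "spin": 0}, {"jaw": 0.65, "translation": [0.06, 0, 0], "spin": 0}, {"jaw": 0.65, "translation": [0.07, 0, 0], "spin": 0}, {"jaw": 0.65, "translation": [0.08, 0, 0], "spin": 0}, {"jaw": 0.65, "translation": [0.09, 0, 0], "spin": 0}, {"jaw": 0.65, "translation": [0.1, 0, 0], "spin": 0}, {"jaw": 0.65, "translation": [0.108, 0, 0], "spin": 0}, {"jaw": 0.65, "translation": [0.108, 0, 0], "spin": 0}]'

```text
time: 7.3
tool_pos: [0.6604, 0.1814, 0.1146]
eef_rot: [3.139, -0.005, 0.272]
contact_force: [-0.4, 0.2, -0.2]
grip_width: 0.0299
```

```bash
python3 - <<'E'
from h import *
p,d=snapshot("wrist");cv2.imwrite("pics/w4.png",p[:,:,::-1])
rel(st(-.0945,.052,.18),YAW)
E
```

```text
translation [-0.1092, -0.1097, -0.0662] spin -0.002 tcp [0.6597 0.1812 0.1145] rpy [ 3.139 -0.004  0.273] F [0.1 0.5 0.9] w 0.0298 t 7.35 j7 -1.97
```

View pics/w4.png

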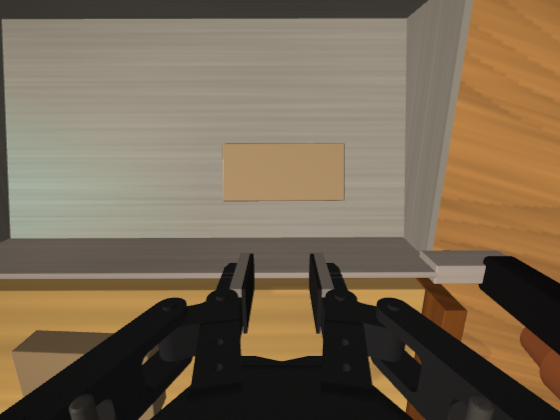

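The bar lies in the chute at (283,172). Next is the rectangle.

drive_tool --steps '[{"jaw": 0.65, "translation": [-0.005, 0, -0.035], "spin": 0}, {"jaw": 0.65, "translation": [-0.03, -0.03, -0.066], "spin": 0}, {"jaw": 0.65, "translation": [-0.06, -0.065, -0.066], "spin": 0}, {"jaw": 0.65, "translation": [-0.09, -0.1, -0.066], "spin": 0}, {"jaw": 0.65, "translation": [-0.108, -0.11, -0.066], "spin": 0}, {"jaw": 0.65, "translation": [-0.108, -0.11, -0.066], "spin": 0}, {"jaw": 0.65, "translation": [-0.108, -0.11, -0.066], "spin": 0}]'

```text
time: 8.05
tool_pos: [0.5259, 0.2577, 0.18]
eef_rot: [3.138, -0.004, 0.273]
contact_force: [1.0, -1.1, -0.8]
grip_width: 0.0298
```

```bash
python3 - <<'E'
from h import *
p,d,c,f,W=grab("wrist");cv2.imwrite("pics/w5.png",p[:,:,::-1]); S=tost(W)
m=((W[...,2]>.122)&(W[...,2]<.14)&(abs(S[...,1])<.135)&(S[...,0]<0)&(S[...,0]>-.26)).astype(np.uint8)
k,l,s,ce=cv2.connectedComponentsWithStats(m)
for i in range(1,k):
    if s[i,4]>100: q=S[l==i]; print(ce[i].round(),s[i,4],"min",np.percentile(q,2,axis=0).round(4),"max",np.percentile(q,98,axis=0).round(4))
rel(st(-.0935,.052,.114),YAW)
E
```

```text
[278. 177.] 8098 min [-0.0763  0.0187] max [-0.028   0.0902]
[282. 284.] 3296 min [-0.1583  0.0322] max [-0.1099  0.0721]
[437. 286.] 4278 min [-0.1612 -0.0934] max [-0.1117 -0.0211]
translation [-0.0011, -0.0011, 0.0659] spin -0.004 tcp [0.5267 0.2572 0.1799] rpy [ 3.138 -0.004  0.271] F [ 0.4 -0.9  0.5] w 0.0297 t 8.1 j7 -2.15
```

View pics/w5.png

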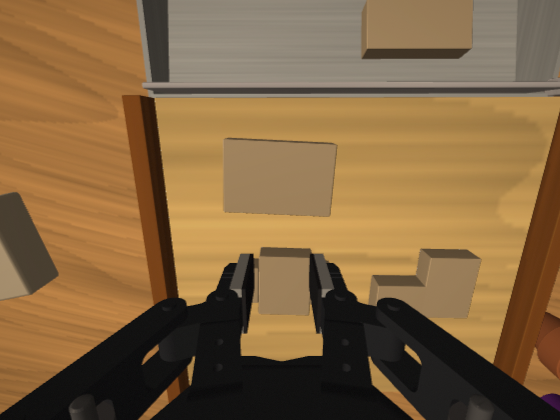

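The rectangle at (278,177) is ahead of the fingers and the cross at (283,280) is behind them. I'll descend into the gap and push.

drive_tool --steps '[{"jaw": 0.65, "translation": [-0.001, -0.001, 0.025], "spin": 0}, {"jaw": 0.65, "translation": [-0.001, -0.001, 0.05], "spin": 0}, {"jaw": 0.65, "translation": [-0.001, -0.001, 0.062], "spin": 0}, {"jaw": 0.65, "translation": [-0.001, -0.001, 0.066], "spin": 0}, {"jaw": 0.65, "translation": [0.004, -0.001, 0.066], "spin": 0}, {"jaw": 0.65, "translation": [0.014, -0.001, 0.066], "spin": 0}, {"jaw": 0.65, "translation": [0.024, -0.001, 0.066], "spin": 0}, {"jaw": 0.65, "translation": [0.034, -0.001, 0.066], "spin": 0}, {"jaw": 0.65, "translation": [0.044, -0.001, 0.066], "spin": 0}, {"jaw": 0.65, "translation": [0.054, -0.001, 0.066], "spin": 0}, {"jaw": 0.65, "translation": [0.064, -0.001, 0.066], "spin": 0}, {"jaw": 0.65, "translation": [0.074, -0.001, 0.066], "spin": 0}, {"jaw": 0.65, "translation": [0.084, -0.001, 0.066], "spin": 0}, {"jaw": 0.65, "translation": [0.094, -0.001, 0.066], "spin": 0}, {"jaw": 0.65, "translation": [0.104, -0.001, 0.066], "spin": 0}, {"jaw": 0.65, "translation": [0.108, -0.001, 0.066], "spin": 0}, {"jaw": 0.65, "translation": [0.108, -0.001, 0.066], "spin": 0}]'

```text
time: 9.8
tool_pos: [0.6314, 0.2871, 0.1142]
eef_rot: [3.138, -0.005, 0.271]
contact_force: [0.0, -0.7, -0.0]
grip_width: 0.0304
```

```bash
python3 - <<'E'
from h import *
p,d=snapshot("wrist");cv2.imwrite("pics/w6.png",p[:,:,::-1])
rel(st(-.195,.052,.18),YAW)
E
```

```text
translation [-0.2103, 0.0005, -0.0667] spin -0.004 tcp [0.6308 0.287  0.1142] rpy [ 3.138 -0.004  0.271] F [-0.2  0.2  0.7] w 0.0298 t 9.85 j7 -2.14
```

View pics/w6.png

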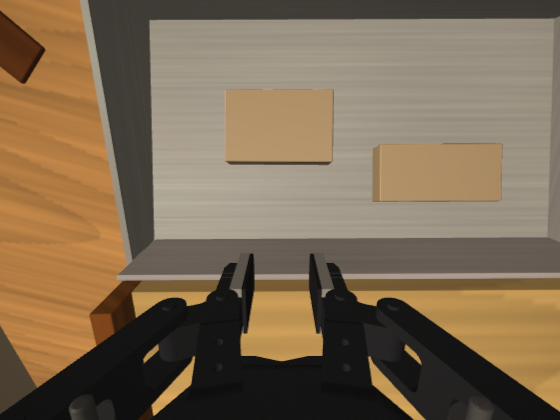

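Two are in the chute, at (280,125) and (438,172). Now I'll go behind the cross.

drive_tool --steps '[{"jaw": 0.65, "translation": [-0.005, 0, -0.035], "spin": 0}, {"jaw": 0.65, "translation": [-0.04, 0, -0.066], "spin": 0}, {"jaw": 0.65, "translation": [-0.08, 0, -0.066], "spin": 0}, {"jaw": 0.65, "translation": [-0.12, 0, -0.066], "spin": 0}, {"jaw": 0.65, "translation": [-0.16, 0, -0.066], "spin": 0}, {"jaw": 0.65, "translation": [-0.2, 0, -0.066], "spin": 0}, {"jaw": 0.65, "translation": [-0.21, 0, -0.066], "spin": 0}, {"jaw": 0.65, "translation": [-0.21, 0, -0.066], "spin": 0}, {"jaw": 0.65, "translation": [-0.21, 0, -0.066], "spin": 0}]'

```text
time: 10.75
tool_pos: [0.4294, 0.2312, 0.1798]
eef_rot: [3.139, -0.006, 0.271]
contact_force: [-0.5, 0.4, 0.5]
grip_width: 0.0301
```

```bash
python3 - <<'E'
from h import *
p,d,c,f,W=grab("wrist");cv2.imwrite("pics/w7.png",p[:,:,::-1]); S=tost(W)
m=((W[...,2]>.122)&(W[...,2]<.14)&(abs(S[...,1])<.135)&(S[...,0]<0)&(S[...,0]>-.26)).astype(np.uint8)
k,l,s,ce=cv2.connectedComponentsWithStats(m)
for i in range(1,k):
    if s[i,4]>100: q=S[l==i]; print(ce[i].round(),s[i,4],"min",np.percentile(q,2,axis=0).round(4),"max",np.percentile(q,98,axis=0).round(4))
rel(st(-.195,.052,.114),YAW)
E
```

```text
[286. 151.] 6747 min [-0.1584  0.0172] max [-0.1115  0.083 ]
[455. 159.] 7108 min [-0.1621 -0.0931] max [-0.1132 -0.0209]
translation [-0.0022, 0.0004, 0.0657] spin -0.005 tcp [0.4297 0.2314 0.1797] rpy [ 3.139 -0.006  0.27 ] F [0.6 1.1 0. ] w 0.0296 t 10.8 j7 -2.16
```

View pics/w7.png

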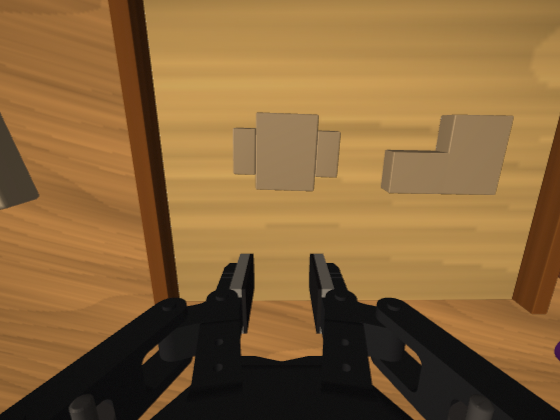

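drive_tool --steps '[{"jaw": 0.65, "translation": [0, 0.001, 0.03], "spin": 0}, {"jaw": 0.65, "translation": [0, 0.001, 0.06], "spin": 0}, {"jaw": 0.65, "translation": [0, 0.001, 0.066], "spin": 0}, {"jaw": 0.65, "translation": [0.01, 0.001, 0.066], "spin": 0}, {"jaw": 0.65, "translation": [0.02, 0.001, 0.066], "spin": 0}, {"jaw": 0.65, "translation": [0.034, 0.001, 0.066], "spin": 0}, {"jaw": 0.65, "translation": [0.048, 0.001, 0.066], "spin": 0}, {"jaw": 0.65, "translation": [0.062, 0.001, 0.066], "spin": 0}, {"jaw": 0.65, "translation": [0.076, 0.001, 0.066], "spin": 0}, {"jaw": 0.65, "translation": [0.09, 0.001, 0.066], "spin": 0}, {"jaw": 0.65, "translation": [0.104, 0.001, 0.066], "spin": 0}, {"jaw": 0.65, "translation": [0.118, 0.001, 0.066], "spin": 0}, {"jaw": 0.65, "translation": [0.132, 0.001, 0.066], "spin": 0}, {"jaw": 0.65, "translation": [0.146, 0.001, 0.066], "spin": 0}, {"jaw": 0.65, "translation": [0.16, 0.001, 0.066], "spin": 0}, {"jaw": 0.65, "translation": [0.174, 0.001, 0.066], "spin": 0}, {"jaw": 0.65, "translation": [0.188, 0.001, 0.066], "spin": 0}, {"jaw": 0.65, "translation": [0.2, 0.001, 0.066], "spin": 0}, {"jaw": 0.65, "translation": [0.208, 0.001, 0.066], "spin": 0}, {"jaw": 0.65, "translation": [0.208, 0.001, 0.066], "spin": 0}]'

```text
time: 12.8
tool_pos: [0.6327, 0.2862, 0.1159]
eef_rot: [3.14, -0.008, 0.269]
contact_force: [0.7, 0.3, 0.5]
grip_width: 0.0298
```

```bash
python3 - <<'E'
from h import *
p,d=snapshot("wrist");cv2.imwrite("pics/w8.png",p[:,:,::-1])
rel(st(-.195,-.058,.18),YAW)
E
```

```text
translation [-0.2101, 0.1097, -0.0657] spin -0.005 tcp [0.6317 0.2861 0.1155] rpy [ 3.139 -0.007  0.27 ] F [-0.3  0.  -0.3] w 0.0298 t 12.85 j7 -2.14
```

View pics/w8.png

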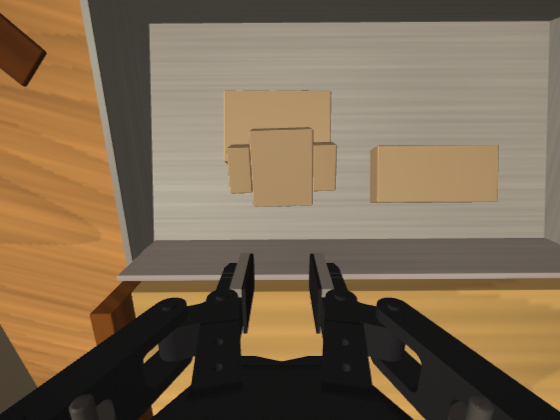

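drive_tool --steps '[{"jaw": 0.65, "translation": [-0.005, 0, -0.035], "spin": 0}, {"jaw": 0.65, "translation": [-0.04, 0.02, -0.066], "spin": 0}, {"jaw": 0.65, "translation": [-0.08, 0.045, -0.066], "spin": 0}, {"jaw": 0.65, "translation": [-0.12, 0.07, -0.066], "spin": 0}, {"jaw": 0.65, "translation": [-0.16, 0.09, -0.066], "spin": 0}, {"jaw": 0.65, "translation": [-0.2, 0.114, -0.066], "spin": 0}, {"jaw": 0.65, "translation": [-0.21, 0.114, -0.066], "spin": 0}, {"jaw": 0.65, "translation": [-0.21, 0.114, -0.066], "spin": 0}, {"jaw": 0.65, "translation": [-0.21, 0.114, -0.066], "spin": 0}]'

```text
time: 13.75
tool_pos: [0.4602, 0.1214, 0.1811]
eef_rot: [3.14, -0.009, 0.27]
contact_force: [-0.3, 0.4, 0.2]
grip_width: 0.0299
```

```bash
python3 - <<'E'
from h import *
p,d,c,f,W=grab("wrist");cv2.imwrite("pics/w9.png",p[:,:,::-1]); S=tost(W)
m=((W[...,2]>.122)&(W[...,2]<.14)&(abs(S[...,1])<.135)&(S[...,0]<0)&(S[...,0]>-.26)).astype(np.uint8)
k,l,s,ce=cv2.connectedComponentsWithStats(m)
for i in range(1,k):
    if s[i,4]>100: q=S[l==i]; print(ce[i].round(),s[i,4],"mean",q.mean(0),"min",np.percentile(q,2,axis=0).round(4),"max",np.percentile(q,98,axis=0).round(4))
rel(st(-.195,-.062,.114),YAW)
E
```

```text
[285. 160.] 6656 mean [-0.14047223 -0.06354031] min [-0.1623 -0.0936] max [-0.1132 -0.023 ]
translation [-0.0023, 0.0006, 0.067] spin -0.004 tcp [0.4604 0.1217 0.181 ] rpy [ 3.14  -0.009  0.271] F [0.1 0.5 0. ] w 0.0298 t 13.8 j7 -1.91
```

View pics/w9.png

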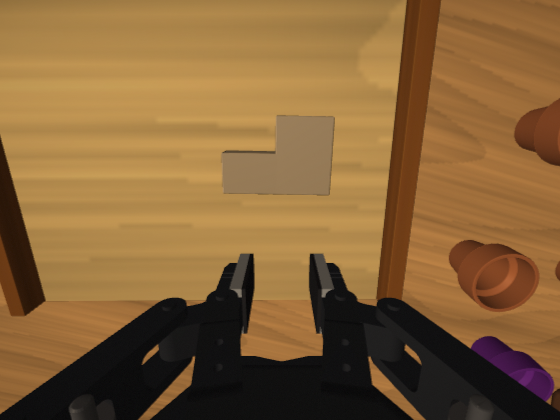

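drive_tool --steps '[{"jaw": 0.65, "translation": [0, 0.001, 0.03], "spin": 0}, {"jaw": 0.65, "translation": [0, 0.001, 0.06], "spin": 0}, {"jaw": 0.65, "translation": [0, 0.001, 0.067], "spin": 0}, {"jaw": 0.65, "translation": [0.01, 0.001, 0.067], "spin": 0}, {"jaw": 0.65, "translation": [0.02, 0.001, 0.067], "spin": 0}, {"jaw": 0.65, "translation": [0.034, 0.001, 0.067], "spin": 0}, {"jaw": 0.65, "translation": [0.048, 0.001, 0.067], "spin": 0}, {"jaw": 0.65, "translation": [0.062, 0.001, 0.067], "spin": 0}, {"jaw": 0.65, "translation": [0.076, 0.001, 0.067], "spin": 0}, {"jaw": 0.65, "translation": [0.09, 0.001, 0.067], "spin": 0}, {"jaw": 0.65, "translation": [0.104, 0.001, 0.067], "spin": 0}, {"jaw": 0.65, "translation": [0.118, 0.001, 0.067], "spin": 0}, {"jaw": 0.65, "translation": [0.132, 0.001, 0.067], "spin": 0}, {"jaw": 0.65, "translation": [0.146, 0.001, 0.067], "spin": 0}, {"jaw": 0.65, "translation": [0.16, 0.001, 0.067], "spin": 0}, {"jaw": 0.65, "translation": [0.174, 0.001, 0.067], "spin": 0}, {"jaw": 0.65, "translation": [0.188, 0.001, 0.067], "spin": 0}, {"jaw": 0.65, "translation": [0.2, 0.001, 0.067], "spin": 0}, {"jaw": 0.65, "translation": [0.208, 0.001, 0.067], "spin": 0}, {"jaw": 0.65, "translation": [0.208, 0.001, 0.067], "spin": 0}]'

```text
time: 15.8
tool_pos: [0.6636, 0.1771, 0.1169]
eef_rot: [3.141, -0.011, 0.27]
contact_force: [-0.2, -0.3, -0.9]
grip_width: 0.03
```

```bash
python3 - <<'E'
from h import *
p,d=snapshot("wrist");cv2.imwrite("pics/w10.png",p[:,:,::-1])
rel(st(.008,-.182,.25),YAW-np.pi/2)
E
```

```text
translation [-0.0063, 0.119, -0.1335] spin 1.566 tcp [0.6626 0.1768 0.1165] rpy [ 3.141 -0.01   0.27 ] F [-0.3 -0.7  0.7] w 0.0299 t 15.85 j7 -1.96
```

View pics/w10.png

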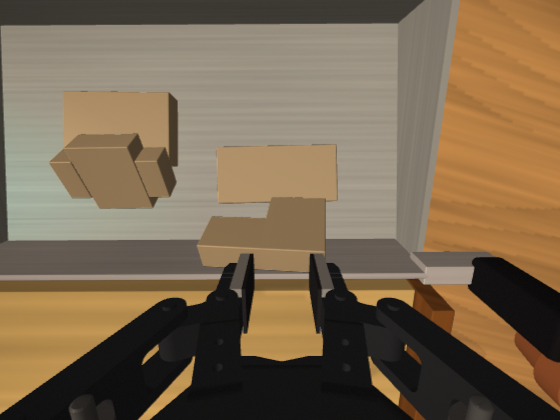

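drive_tool --steps '[{"jaw": 0.65, "translation": [0, 0, -0.04], "spin": 0}, {"jaw": 0.65, "translation": [0, 0, -0.08], "spin": 0}, {"jaw": 0.3, "translation": [0, 0, -0.12], "spin": 0}, {"jaw": 0.3, "translation": [0, 0, -0.12], "spin": 0}, {"jaw": 0.3, "translation": [0, 0, -0.12], "spin": 0}]'

```text
time: 16.35
tool_pos: [0.6615, 0.1768, 0.2381]
eef_rot: [3.14, -0.012, 0.27]
contact_force: [1.2, -0.5, -0.7]
grip_width: 0.0598
```

```bash
python3 - <<'E'
from h import *
p,d,c,f,W=grab("wrist");cv2.imwrite("pics/w11.png",p[:,:,::-1]); S=tost(W)
np.savez("/tmp/w11.npz",p=p,S=S,W=W)
for y in (-.04,-.055,-.07,-.085):
    m=(abs(S[...,1]-y)<.003)&(S[...,0]>-.03)&(S[...,0]<.12)&(W[...,2]<.16)
    q=np.c_[S[m][:,0],W[m][:,2]]; 
    print(y,[(round(a,3),round(float(np.median(q[abs(q[:,0]-a)<.003,1])),3)) for a in np.arange(-.02,.12,.006) if (abs(q[:,0]-a)<.003).any()])
rel(st(.008,-.182,.25),YAW-np.pi/2)
E
```

```text
-0.04 [(np.float64(-0.02), 0.111), (np.float64(-0.014), 0.111), (np.float64(-0.008), 0.111), (np.float64(-0.002), 0.111), (np.float64(0.004), 0.094), (np.float64(0.01), 0.108), (np.float64(0.016), 0.105), (np.float64(0.022), 0.108), (np.float64(0.028), 0.107), (np.float64(0.034), 0.088), (np.float64(0.04), 0.06), (np.float64(0.046), 0.06), (np.float64(0.052), 0.059), (np.float64(0.058), 0.057), (np.float64(0.064), 0.056), (np.float64(0.07), 0.054), (np.float64(0.076), 0.052), (np.float64(0.082), 0.032), (np.float64(0.088), 0.03), (np.float64(0.094), 0.029), (np.float64(0.1), 0.027), (np.float64(0.106), 0.026), (np.float64(0.112), 0.024), (np.float64(0.118), 0.023)]
-0.055 [(np.float64(-0.02), 0.111), (np.float64(-0.014), 0.111), (np.float64(-0.008), 0.111), (np.float64(-0.002), 0.11), (np.float64(0.004), 0.091), (np.float64(0.01), 0.108), (np.float64(0.016), 0.107), (np.float64(0.022), 0.109), (np.float64(0.028), 0.109), (np.float64(0.034), 0.094), (np.float64(0.04), 0.078), (np.float64(0.046), 0.061), (np.float64(0.052), 0.059), (np.float64(0.058), 0.057), (np.float64(0.064), 0.056)
[... 1044 characters left out ...]
), (np.float64(0.004), 0.092), (np.float64(0.01), 0.109), (np.float64(0.016), 0.111), (np.float64(0.022), 0.113), (np.float64(0.028), 0.111), (np.float64(0.034), 0.097), (np.float64(0.04), 0.082), (np.float64(0.046), 0.061), (np.float64(0.052), 0.059), (np.float64(0.058), 0.057), (np.float64(0.064), 0.055), (np.float64(0.07), 0.054), (np.float64(0.076), 0.052), (np.float64(0.082), 0.032), (np.float64(0.088), 0.03), (np.float64(0.094), 0.029), (np.float64(0.1), 0.027), (np.float64(0.106), 0.026), (np.float64(0.112), 0.024), (np.float64(0.118), 0.023)]
translation [-0.0057, 0.1188, -0.0135] spin 1.566 tcp [0.6608 0.1762 0.2364] rpy [ 3.14 -0.01  0.27] F [-1.   0.4 -0.5] w 0.0598 t 16.4 j7 -1.9
```

View pics/w11.png

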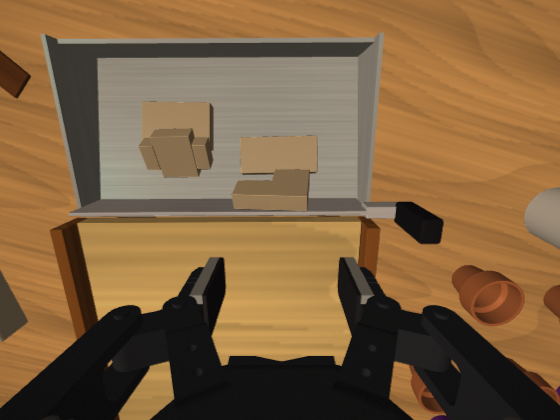

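The L at (275,190) is standing steep: it leans on the gate with its foot against the bar, top at z ≈ 0.112. Before raising the gate I'll drag its top forward with the shut fingertips so that it topples flat.

```bash
python3 - <<'E'
from h import *
rel(st(.020,-.072,.122),YAW)
E
```

```text
translation [0.0045, 0.0086, 0.1145] spin -0.005 tcp [0.6608 0.1762 0.2364] rpy [ 3.14 -0.01  0.27] F [-1.   0.4 -0.5] w 0.0598 t 16.4 j7 -1.9
```

drive_tool --steps '[{"jaw": 1, "translation": [0.004, 0.009, 0.04], "spin": 0}, {"jaw": 1, "translation": [0.004, 0.009, 0.08], "spin": 0}, {"jaw": 1, "translation": [0.004, 0.009, 0.105], "spin": 0}, {"jaw": 1, "translation": [0.004, 0.009, 0.114], "spin": 0}, {"jaw": 1, "translation": [0.004, 0.009, 0.118], "spin": 0}, {"jaw": 1, "translation": [0.004, 0.009, 0.122], "spin": 0}, {"jaw": 1, "translation": [0.004, 0.009, 0.125], "spin": 0}, {"jaw": 1, "translation": [0.004, 0.009, 0.126], "spin": 0}]'

```text
time: 17.2
tool_pos: [0.6693, 0.1688, 0.1119]
eef_rot: [3.139, -0.012, 0.27]
contact_force: [-0.7, -1.6, 5.7]
grip_width: 0.0001
```

drive_tool --steps '[{"jaw": 1, "translation": [0.006, 0, 0.001], "spin": 0}, {"jaw": 1, "translation": [0.012, 0, 0.001], "spin": 0}, {"jaw": 1, "translation": [0.018, 0, 0.001], "spin": 0}, {"jaw": 1, "translation": [0.024, 0, 0.001], "spin": 0}, {"jaw": 1, "translation": [0.03, 0, 0.001], "spin": 0}, {"jaw": 1, "translation": [0.036, 0, 0], "spin": 0}, {"jaw": 1, "translation": [0.042, 0, 0], "spin": 0}]'

```text
time: 17.9
tool_pos: [0.7109, 0.1801, 0.1136]
eef_rot: [3.139, -0.014, 0.27]
contact_force: [0.3, -0.2, 1.7]
grip_width: 0.0
```

```bash
python3 - <<'E'
from h import *
p,d,c,f,W=grab("wrist");cv2.imwrite("pics/w12.png",p[:,:,::-1]); S=tost(W)
rel(st(.02,-.072,.122),YAW)
E
```

```text
translation [-0.0442, -0.0008, -0.0093] spin -0.005 tcp [0.7116 0.1804 0.1133] rpy [ 3.14  -0.014  0.27 ] F [ 1.8 -1.5  3.8] w -0.0002 t 17.95 j7 -1.93
```

View pics/w12.png

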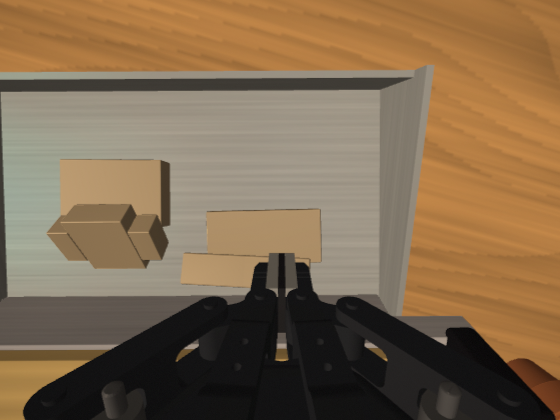

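drive_tool --steps '[{"jaw": 1, "translation": [0.005, 0, 0.001], "spin": 0}, {"jaw": 1, "translation": [0.01, 0, 0.001], "spin": 0}, {"jaw": 1, "translation": [0.015, 0, 0.001], "spin": 0}, {"jaw": 1, "translation": [0.02, 0, 0.001], "spin": 0}, {"jaw": 1, "translation": [0.02, 0, -0.03], "spin": 0}, {"jaw": 1, "translation": [-0.01, 0, -0.06], "spin": 0}]'

```text
time: 18.55
tool_pos: [0.7024, 0.1783, 0.1723]
eef_rot: [3.141, -0.014, 0.269]
contact_force: [1.1, 0.0, 1.2]
grip_width: -0.0001
```

```bash
python3 - <<'E'
from h import *
p,d,c,f,W=grab("wrist");cv2.imwrite("pics/w13.png",p[:,:,::-1]); S=tost(W)
for y in (-.035,-.055,-.085):
    m=(abs(S[...,1]-y)<.003)&(S[...,0]>-.03)&(S[...,0]<.12)&(W[...,2]<.16)
    q=np.c_[S[m][:,0],W[m][:,2]]; 
    print(y,[(round(float(a),3),round(float(np.median(q[abs(q[:,0]-a)<.003,1])),3)) for a in np.arange(.01,.12,.006) if (abs(q[:,0]-a)<.003).any()])
rel(st(.02,-.072,.122),YAW)
E
```

```text
-0.035 [(0.01, 0.086), (0.016, 0.05), (0.022, 0.048), (0.028, 0.047), (0.034, 0.045), (0.04, 0.061), (0.046, 0.06), (0.052, 0.059), (0.058, 0.057), (0.064, 0.056), (0.07, 0.054), (0.076, 0.052), (0.082, 0.033), (0.088, 0.031), (0.094, 0.029), (0.1, 0.028), (0.106, 0.026), (0.112, 0.024), (0.118, 0.023)]
-0.055 [(0.01, 0.06), (0.016, 0.05), (0.022, 0.048), (0.028, 0.047), (0.034, 0.045), (0.04, 0.045), (0.046, 0.061), (0.052, 0.059), (0.058, 0.057), (0.064, 0.056), (0.07, 0.054), (0.076, 0.052), (0.082, 0.033), (0.088, 0.031), (0.094, 0.029), (0.1, 0.027), (0.106, 0.026), (0.112, 0.024), (0.118, 0.04)]
-0.085 [(0.01, 0.06), (0.016, 0.05), (0.022, 0.048), (0.028, 0.046), (0.034, 0.045), (0.046, 0.06), (0.052, 0.059), (0.058, 0.057), (0.064, 0.055), (0.07, 0.054), (0.076, 0.052), (0.082, 0.033), (0.088, 0.031), (0.094, 0.029), (0.1, 0.027), (0.106, 0.026), (0.112, 0.028), (0.118, 0.042)]
translation [-0.0332, 0.0003, 0.0563] spin -0.005 tcp [0.6995 0.1783 0.1789] rpy [ 3.14  -0.017  0.27 ] F [-2.4  0.   2.6] w -0.0001 t 18.6 j7 -1.91
```

View pics/w13.png

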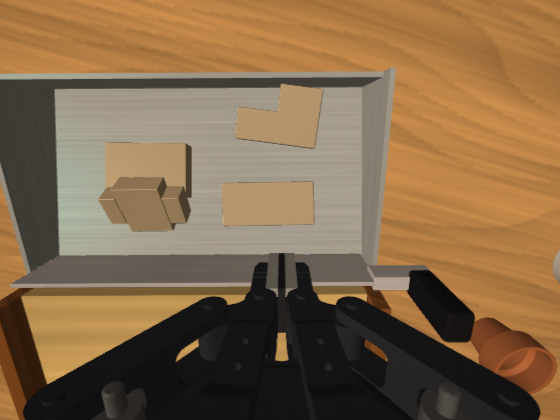

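All four offcuts now lie in the chute: the L at (280,115), the bar at (268,203), and the rectangle with the cross on it at (146,190). Next I'll turn the wrist 90° and go above the knob.

```bash
python3 - <<'E'
from h import *
rel(st(.008,-.182,.22),YAW-np.pi/2)
E
```

```text
translation [-0.043, 0.1105, -0.0417] spin 1.566 tcp [0.6995 0.1783 0.1789] rpy [ 3.14  -0.017  0.27 ] F [-2.4  0.   2.6] w -0.0001 t 18.6 j7 -1.91
```

drive_tool --steps '[{"jaw": 0.4, "translation": [0, 0, -0.042], "spin": 0.14}, {"jaw": 0.4, "translation": [-0.01, 0.02, -0.06], "spin": 0.28}, {"jaw": 0.4, "translation": [-0.02, 0.05, -0.06], "spin": 0.42}, {"jaw": 0.4, "translation": [-0.03, 0.08, -0.06], "spin": 0.56}, {"jaw": 0.4, "translation": [-0.043, 0.11, -0.06], "spin": 0.7}, {"jaw": 0.4, "translation": [-0.043, 0.11, -0.06], "spin": 0.84}, {"jaw": 0.4, "translation": [-0.043, 0.11, -0.06], "spin": 0.98}, {"jaw": 0.4, "translation": [-0.043, 0.11, -0.06], "spin": 1.12}, {"jaw": 0.4, "translation": [-0.043, 0.11, -0.06], "spin": 1.26}, {"jaw": 0.4, "translation": [-0.043, 0.11, -0.05], "spin": 1.4}, {"jaw": 0.4, "translation": [-0.043, 0.11, -0.042], "spin": 1.54}, {"jaw": 0.4, "translation": [-0.043, 0.11, -0.042], "spin": 1.566}, {"jaw": 0.4, "translation": [-0.043, 0.11, -0.042], "spin": 1.566}, {"jaw": 0.4, "translation": [-0.043, 0.11, -0.042], "spin": 1.566}]'

```text
time: 20.0
tool_pos: [0.6866, 0.062, 0.2202]
eef_rot: [-3.125, -0.002, -1.292]
contact_force: [0.1, 0.6, 0.6]
grip_width: 0.051
```

```bash
python3 - <<'E'
from h import *
p,d,c,f,W=grab("wrist");cv2.imwrite("pics/w14.png",p[:,:,::-1]); S=tost(W)
m=(W[...,2]>.15)&(W[...,2]<.172)&(abs(S[...,0]-.008)<.03)&(abs(S[...,1]+.182)<.03)
q=W[m]; print("knob",len(q),q.mean(0),np.percentile(q,[2,98],axis=0),"st",((np.percentile(S[m],2,axis=0)+np.percentile(S[m],98,axis=0))/2))
rel(st(.008,-.182,.131),YAW-np.pi/2)
E
```

```text
knob 801 [0.68817312 0.05772437 0.16240604] [[0.67729702 0.04923572 0.15109448]
 [0.69877923 0.06822026 0.16514172]] st [ 0.00849834 -0.18337252]
translation [0.0016, 0.0017, 0.0892] spin 0.004 tcp [0.6866 0.0619 0.2202] rpy [-3.125e+00 -1.000e-03 -1.292e+00] F [-0.8 -1.3  0.9] w 0.0515 t 20.05 j7 -2.96
```

View pics/w14.png

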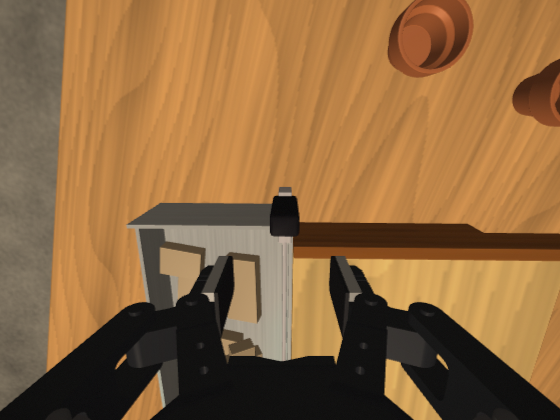

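j7 is at its limit, so this is the wrong way round. I'll turn back half a turn to the equivalent grasp.

drive_tool --steps '[{"jaw": 0.4, "translation": [0, 0, -0.01], "spin": -0.14}, {"jaw": 0.4, "translation": [0, 0, -0.02], "spin": -0.28}, {"jaw": 0.4, "translation": [0, 0, -0.02], "spin": -0.42}, {"jaw": 0.4, "translation": [0, 0, -0.02], "spin": -0.56}, {"jaw": 0.4, "translation": [0, 0, -0.02], "spin": -0.7}, {"jaw": 0.4, "translation": [0, 0, -0.02], "spin": -0.84}, {"jaw": 0.4, "translation": [0, 0, -0.02], "spin": -0.98}, {"jaw": 0.4, "translation": [0, 0, -0.02], "spin": -1.12}, {"jaw": 0.4, "translation": [0, 0, -0.02], "spin": -1.26}, {"jaw": 0.4, "translation": [0, 0, -0.02], "spin": -1.4}, {"jaw": 0.4, "translation": [0, 0, -0.02], "spin": -1.54}, {"jaw": 0.4, "translation": [0, 0, -0.02], "spin": -1.68}, {"jaw": 0.4, "translation": [0, 0, -0.02], "spin": -1.82}, {"jaw": 0.4, "translation": [0, 0, -0.02], "spin": -1.96}, {"jaw": 0.4, "translation": [0, 0, -0.02], "spin": -2.1}, {"jaw": 0.4, "translation": [0, 0, -0.02], "spin": -2.24}, {"jaw": 0.4, "translation": [0, 0, -0.02], "spin": -2.38}, {"jaw": 0.4, "translation": [0, 0, -0.02], "spin": -2.52}]'

```text
time: 21.85
tool_pos: [0.6865, 0.0614, 0.241]
eef_rot: [3.126, -0.011, 1.234]
contact_force: [0.4, 0.0, 0.0]
grip_width: 0.0512
```

```bash
python3 - <<'E'
from h import *
rel(st(.008,-.1825,.21),YAW+np.pi/2); print(get_obs()["joint_positions"].round(2))
E
```

```text
translation [-0.0017, 0.0006, 0.031] spin -0.612 tcp [0.6865 0.0614 0.241 ] rpy [ 3.126 -0.011  1.234] F [0.4 0.  0. ] w 0.0512 t 21.85 j7 -0.65
[ 0.06  0.51 -0.34  1.5   0.18  1.14 -0.65]
```

drive_tool --steps '[{"jaw": 0.4, "translation": [-0.002, 0, 0.01], "spin": -0.14}, {"jaw": 0.4, "translation": [-0.002, 0, 0.02], "spin": -0.28}, {"jaw": 0.4, "translation": [-0.002, 0, 0.03], "spin": -0.42}, {"jaw": 0.4, "translation": [-0.002, 0, 0.03], "spin": -0.56}, {"jaw": 0.4, "translation": [-0.002, 0, 0.03], "spin": -0.612}, {"jaw": 0.4, "translation": [-0.002, 0, 0.03], "spin": -0.612}]'

```text
time: 22.45
tool_pos: [0.6866, 0.059, 0.2117]
eef_rot: [3.121, -0.002, 1.846]
contact_force: [0.2, 0.2, 0.9]
grip_width: 0.0512
```

```bash
python3 - <<'E'
from h import *
p,d,c,f,W=grab("wrist");cv2.imwrite("pics/w15.png",p[:,:,::-1]); S=tost(W)
m=(W[...,2]>.15)&(W[...,2]<.172)&(abs(S[...,0]-.008)<.03)&(abs(S[...,1]+.182)<.03)
q=W[m]; print("knob",len(q),np.percentile(q[:,2],95),"st",np.percentile(S[m],[2,98],axis=0))
rel(st(.008,-.1825,.131),YAW+np.pi/2); print(get_obs()["joint_positions"].round(2))
E
```

```text
knob 839 0.1649940663702702 st [[-0.00139313 -0.19012889]
 [ 0.01914342 -0.17353376]]
translation [0.0004, -0.001, 0.0807] spin -0.001 tcp [0.6866 0.0591 0.2117] rpy [ 3.122e+00 -1.000e-03  1.844e+00] F [ 1.3 -0.1  0.5] w 0.0513 t 22.5 j7 -0.11
[ 0.14  0.55 -0.47  1.53  0.27  1.11 -0.11]
```

View pics/w15.png

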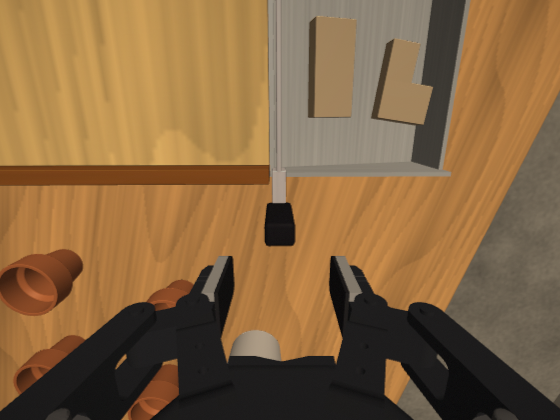

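drive_tool --steps '[{"jaw": 0.4, "translation": [0, 0, 0.03], "spin": 0}, {"jaw": 0.4, "translation": [0, 0, 0.055], "spin": 0}, {"jaw": 0.4, "translation": [0, 0, 0.075], "spin": 0}, {"jaw": 0.4, "translation": [0, 0, 0.081], "spin": 0}, {"jaw": 1, "translation": [0, 0, 0.081], "spin": 0}, {"jaw": 1, "translation": [0, 0, 0.081], "spin": 0}, {"jaw": 1, "translation": [0, 0, 0.081], "spin": 0}, {"jaw": 1, "translation": [0, 0, 0.081], "spin": 0}, {"jaw": 1, "translation": [0, 0, 0.081], "spin": 0}]' --newtons 70

```text
time: 23.4
tool_pos: [0.6868, 0.0591, 0.1322]
eef_rot: [3.125, -0.001, 1.844]
contact_force: [-5.1, -1.4, 4.9]
grip_width: 0.0212
```

Holding the knob at 21 mm, which matches its 22 mm width. Pulling up.

drive_tool --steps '[{"jaw": 1, "translation": [0, 0, -0.006], "spin": 0}, {"jaw": 1, "translation": [0, 0, -0.012], "spin": 0}, {"jaw": 1, "translation": [0, 0, -0.018], "spin": 0}, {"jaw": 1, "translation": [0, 0, -0.024], "spin": 0}, {"jaw": 1, "translation": [0, 0, -0.03], "spin": 0}, {"jaw": 1, "translation": [0, 0, -0.036], "spin": 0}, {"jaw": 1, "translation": [0, 0, -0.041], "spin": 0}, {"jaw": 1, "translation": [0, 0, -0.044], "spin": 0}, {"jaw": 1, "translation": [0, 0, -0.045], "spin": 0}, {"jaw": 1, "translation": [0, 0, -0.045], "spin": 0}]'

```text
time: 24.4
tool_pos: [0.6866, 0.0592, 0.1745]
eef_rot: [3.124, -0.002, 1.844]
contact_force: [14.5, 4.2, -25.3]
grip_width: 0.0212
```

drive_tool --steps '[{"jaw": 0.4, "translation": [0, 0, 0.001], "spin": 0}, {"jaw": 0.4, "translation": [0, 0, 0.001], "spin": 0}, {"jaw": 0.4, "translation": [0, 0, 0.001], "spin": 0}, {"jaw": 0.4, "translation": [0, 0, 0.001], "spin": 0}, {"jaw": 0.4, "translation": [0, 0, -0.03], "spin": 0}, {"jaw": 0.4, "translation": [0, 0, -0.07], "spin": 0}, {"jaw": 0.2, "translation": [0, 0, -0.11], "spin": 0}, {"jaw": 0.2, "translation": [0, 0, -0.14], "spin": 0}, {"jaw": 0.2, "translation": [0, 0, -0.14], "spin": 0}, {"jaw": 0.2, "translation": [0, 0, -0.14], "spin": 0}]'

```text
time: 25.4
tool_pos: [0.6845, 0.0584, 0.3159]
eef_rot: [3.122, -0.001, 1.844]
contact_force: [0.5, -0.4, -1.0]
grip_width: 0.0686
```

```bash
python3 - <<'E'
from h import *
p,d,c,f,W=grab("wrist");cv2.imwrite("pics/w16.png",p[:,:,::-1]); S=tost(W)
m=(W[...,2]>.19)&(W[...,2]<.222)&(abs(S[...,0]-.008)<.03)&(abs(S[...,1]+.182)<.03)
print("knob z",np.percentile(W[m][:,2],[50,95]))
m=(W[...,2]>.14)&(W[...,2]<.17)&(abs(S[...,0]-.008)<.012)&(abs(S[...,1]+.1)<.045)
print("gate z",np.percentile(W[m][:,2],[50,80,95]))
m=(abs(S[...,0]+.1)<.05)&(abs(S[...,1]+.08)<.04)&(W[...,2]<.15); print("board z",np.median(W[m][:,2]))
rel(st(.008,-.1825,.131),YAW+np.pi/2)
E
```

```text
knob z [0.20569143 0.20697508]
gate z [0.15109793 0.15176771 0.15243329]
board z 0.11116002619942897
translation [0.0004, 0.0002, 0.1834] spin -0.001 tcp [0.684  0.0582 0.3143] rpy [ 3.124e+00 -2.000e-03  1.844e+00] F [ 0.3  0.6 -0.3] w 0.0684 t 25.45 j7 -0.07
```

View pics/w16.png

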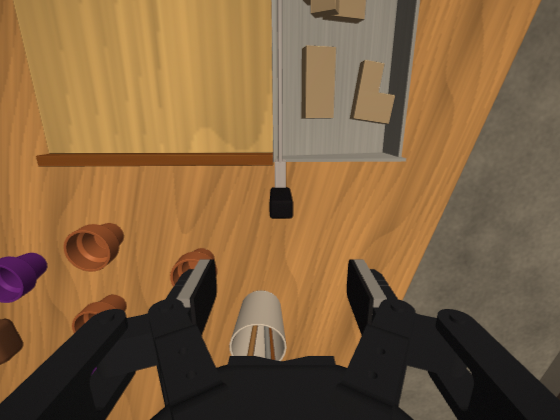

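The gate reads 40 mm above the board and the knob 205 mm, so it is fully up. On to the pots: the four terracotta ones are the targets and the two purple ones stay. First to the pot near (0.60,-0.12).

```bash
cat >> h.py <<'E'
YG=YAW+np.pi/2
def pot(near,zt,name,z0=0.0):
    p,d,c,f,W=grab("wrist"); cv2.imwrite(f"pics/{name}.png",p[:,:,::-1])
    hsv=cv2.cvtColor(p,cv2.COLOR_RGB2HSV)
    m=(np.hypot(W[...,0]-near[0],W[...,1]-near[1])<.055)&(W[...,2]>zt-.05)&(W[...,2]<zt+.02)&(hsv[...,0]<18)&(hsv[...,1]>110)
    z=np.percentile(W[m][:,2],90); mm=m&(abs(W[...,2]-z)<.004); q=W[mm]
    (cx,cy),r=cv2.minEnclosingCircle((q[:,:2]*1000).astype(np.float32))
    e=cv2.fitEllipse(cv2.convexHull((q[:,:2]*1000).astype(np.float32)))
    print("rim z",z.round(4),"n",len(q),"circ",round(cx,1),round(cy,1),round(r,1),"ell",np.round(e[0],1),np.round(e[1],1),"col",hsv[mm].mean(0).round())
E
python3 - <<'E'
from h import *
rel([.601,-.12,.2],YG)
E
```

```text
translation [-0.1493, -0.13, 0.1119] spin -0.001 tcp [0.684  0.0582 0.3143] rpy [ 3.124e+00 -2.000e-03  1.844e+00] F [ 0.3  0.6 -0.3] w 0.0684 t 25.45 j7 -0.07
```

drive_tool --steps '[{"jaw": 0, "translation": [-0.03, -0.026, 0], "spin": 0}, {"jaw": 0, "translation": [-0.06, -0.052, 0.01], "spin": 0}, {"jaw": 0, "translation": [-0.09, -0.078, 0.03], "spin": 0}, {"jaw": 0, "translation": [-0.12, -0.104, 0.06], "spin": 0}, {"jaw": 0, "translation": [-0.149, -0.13, 0.09], "spin": 0}, {"jaw": 0, "translation": [-0.149, -0.13, 0.112], "spin": 0}, {"jaw": 0, "translation": [-0.149, -0.13, 0.112], "spin": 0}, {"jaw": 0, "translation": [-0.149, -0.13, 0.112], "spin": 0}, {"jaw": 0, "translation": [-0.149, -0.13, 0.112], "spin": 0}]'

```text
time: 26.35
tool_pos: [0.6021, -0.1182, 0.2011]
eef_rot: [3.122, -0.002, 1.847]
contact_force: [-0.7, 0.0, 0.5]
grip_width: 0.0857
```

```bash
python3 - <<'E'
from h import *
pot((.601,-.12),.066,"p1")
rel([.601,-.12,.033],YG)
E
```

```text
rim z 0.0674 n 852 circ 601.4 -119.3 33.1 ell [ 601.2 -119.3] [65.5 65.6] col [ 11. 180. 146.]
translation [-0.0015, -0.0049, 0.1682] spin 0.001 tcp [ 0.6022 -0.1183  0.2013] rpy [ 3.122e+00 -1.000e-03  1.846e+00] F [ 0.2 -0.2  0.1] w 0.0852 t 26.4 j7 0.2
```

View pics/p1.png

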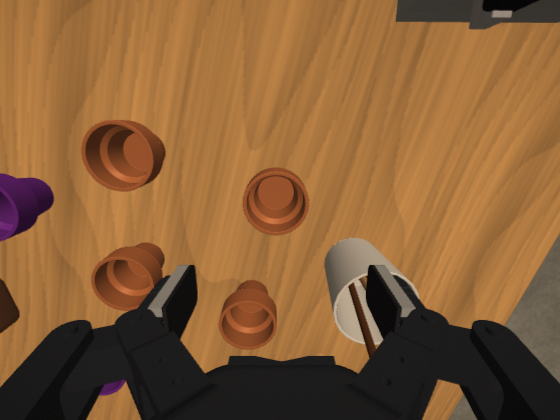

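```bash
python3 - <<'E'
from h import *
rel([.6013,-.1193,.033],YG)
E
```

```text
translation [-0.0009, -0.0044, 0.1682] spin 0.001 tcp [ 0.6022 -0.1183  0.2013] rpy [ 3.122e+00 -1.000e-03  1.846e+00] F [ 0.2 -0.2  0.1] w 0.0852 t 26.4 j7 0.2
```

drive_tool --steps '[{"jaw": 0, "translation": [-0.001, -0.002, 0.04], "spin": 0}, {"jaw": 0, "translation": [-0.001, -0.003, 0.08], "spin": 0}, {"jaw": 0, "translation": [-0.001, -0.003, 0.12], "spin": 0}, {"jaw": 0, "translation": [-0.001, -0.004, 0.15], "spin": 0}, {"jaw": 0, "translation": [-0.001, -0.004, 0.165], "spin": 0}, {"jaw": 0, "translation": [-0.001, -0.004, 0.168], "spin": 0}, {"jaw": 0, "translation": [-0.001, -0.004, 0.168], "spin": 0}]'

```text
time: 27.1
tool_pos: [0.6029, -0.1189, 0.0343]
eef_rot: [3.12, -0.001, 1.847]
contact_force: [-0.4, 0.1, 0.3]
grip_width: 0.085
```

```bash
python3 - <<'E'
from h import *
p,d,c,f,W=grab("wrist"); cv2.imwrite("pics/p2.png",p[:,:,::-1])
rel([.6013,-.1193,.033],YG)
E
```

```text
translation [0.0003, -0.0019, 0.0019] spin 0.001 tcp [ 0.6032 -0.1191  0.0349] rpy [ 3.119 -0.     1.847] F [ 0.3 -0.3  0.1] w 0.0853 t 27.15 j7 0.1
```

View pics/p2.png

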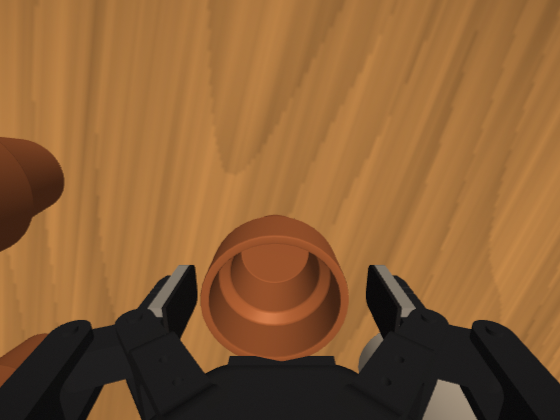

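drive_tool --steps '[{"jaw": 0, "translation": [0, -0.002, 0.001], "spin": 0}, {"jaw": 0.1, "translation": [0, -0.002, 0.001], "spin": 0}, {"jaw": 1, "translation": [0, -0.002, 0.001], "spin": 0}, {"jaw": 1, "translation": [0, -0.002, 0.001], "spin": 0}, {"jaw": 1, "translation": [0, -0.002, 0.001], "spin": 0}, {"jaw": 1, "translation": [0, -0.002, 0.001], "spin": 0}]' --newtons 60

```text
time: 27.75
tool_pos: [0.6017, -0.12, 0.0356]
eef_rot: [3.119, 0.001, 1.847]
contact_force: [-3.6, -0.3, 11.3]
grip_width: 0.0648
```

```bash
python3 - <<'E'
from h import *
p,d,c,f,W=grab("wrist"); cv2.imwrite("pics/p3.png",p[:,:,::-1])
rel([.6013,-.1193,.24],YG)
rel(st(-.13,0,.24),YG)
E
```

```text
translation [0.0006, 0.0045, -0.2043] spin 0.001 tcp [ 0.6017 -0.12    0.0356] rpy [3.119e+00 1.000e-03 1.846e+00] F [-3.6  0.7 10.8] w 0.0648 t 27.8 j7 0.1
translation [0.3321, -0.0021, -0.2048] spin 0.001 tcp [ 0.6017 -0.12    0.0356] rpy [3.119e+00 1.000e-03 1.846e+00] F [-3.6  0.7 10.8] w 0.0648 t 27.8 j7 0.1
```

View pics/p3.png

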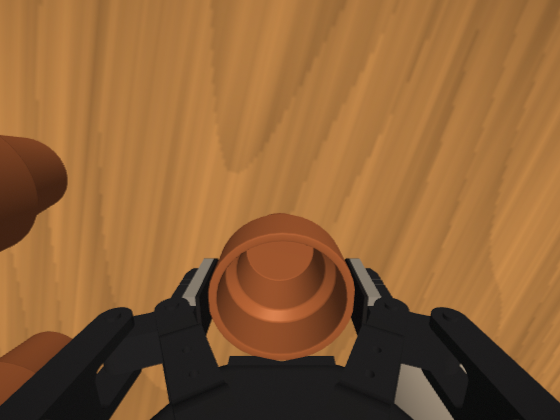

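drive_tool --steps '[{"jaw": 1, "translation": [0, 0, -0.03], "spin": 0}, {"jaw": 1, "translation": [0, 0, -0.07], "spin": 0}, {"jaw": 1, "translation": [0, 0, -0.11], "spin": 0}, {"jaw": 1, "translation": [0, 0, -0.15], "spin": 0}, {"jaw": 1, "translation": [0, 0, -0.18], "spin": 0}, {"jaw": 1, "translation": [0.04, 0, -0.2], "spin": 0}, {"jaw": 1, "translation": [0.08, 0, -0.205], "spin": 0}, {"jaw": 1, "translation": [0.12, 0, -0.205], "spin": 0}, {"jaw": 1, "translation": [0.16, 0, -0.205], "spin": 0}, {"jaw": 1, "translation": [0.2, 0, -0.205], "spin": 0}, {"jaw": 1, "translation": [0.24, 0, -0.205], "spin": 0}, {"jaw": 1, "translation": [0.28, 0, -0.205], "spin": 0}, {"jaw": 1, "translation": [0.31, 0, -0.205], "spin": 0}, {"jaw": 1, "translation": [0.332, -0.002, -0.205], "spin": 0}, {"jaw": 1, "translation": [0.332, -0.002, -0.205], "spin": 0}, {"jaw": 1, "translation": [0.332, -0.002, -0.205], "spin": 0}]'

```text
time: 29.4
tool_pos: [0.5046, 0.1977, 0.2402]
eef_rot: [3.119, 0.002, 1.848]
contact_force: [-0.3, 0.0, -1.1]
grip_width: 0.0647
```

```bash
python3 - <<'E'
from h import *
p,d,c,f,W=grab("wrist"); cv2.imwrite("pics/p4.png",p[:,:,::-1])
rel(st(-.13,0,.1466),YG)
E
```

```text
translation [0.0014, -0.0021, 0.0935] spin -0.0 tcp [0.505  0.1968 0.2401] rpy [3.119e+00 2.000e-03 1.846e+00] F [ 0.2  0.2 -2.1] w 0.0647 t 29.45 j7 -0.4
```

View pics/p4.png

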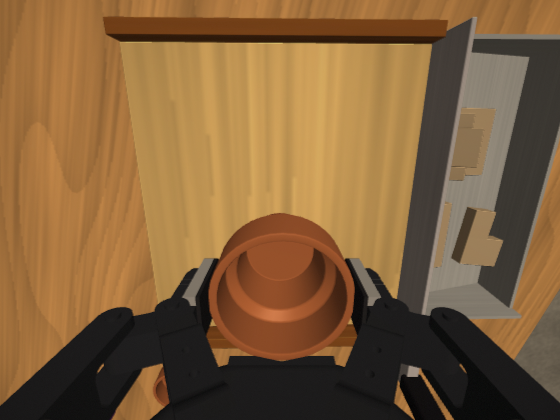

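drive_tool --steps '[{"jaw": 1, "translation": [0.001, 0, 0.03], "spin": 0}, {"jaw": 1, "translation": [0.001, -0.001, 0.06], "spin": 0}, {"jaw": 1, "translation": [0.001, -0.002, 0.08], "spin": 0}, {"jaw": 1, "translation": [0.001, -0.002, 0.09], "spin": 0}, {"jaw": 1, "translation": [0.001, -0.002, 0.0935], "spin": 0}, {"jaw": 1, "translation": [0.001, -0.002, 0.095], "spin": 0}, {"jaw": 1, "translation": [0.001, -0.002, 0.095], "spin": 0}]'

```text
time: 30.15
tool_pos: [0.5058, 0.1976, 0.1461]
eef_rot: [3.117, 0.002, 1.845]
contact_force: [-0.4, 0.4, -2.1]
grip_width: 0.0648
```

drive_tool --steps '[{"jaw": 1, "translation": [0, 0, 0.001], "spin": 0}, {"jaw": 1, "translation": [0, 0, 0.002], "spin": 0}, {"jaw": 1, "translation": [0, 0, 0.002], "spin": 0}]'

```text
time: 30.45
tool_pos: [0.5068, 0.1981, 0.1457]
eef_rot: [3.115, 0.002, 1.845]
contact_force: [-2.7, -0.7, 9.3]
grip_width: 0.0648
```

Contact at TCP z = 0.1457, as expected (0.110 + 0.0356). Release, and rise straight up.

drive_tool --steps '[{"jaw": 0.5, "translation": [0, 0, 0], "spin": 0}, {"jaw": 0, "translation": [0, 0, -0.001], "spin": 0}, {"jaw": 0, "translation": [0, 0, -0.001], "spin": 0}, {"jaw": 0, "translation": [0, 0, -0.001], "spin": 0}, {"jaw": 0, "translation": [0, 0.001, -0.03], "spin": 0}, {"jaw": 0, "translation": [0, 0.002, -0.07], "spin": 0}, {"jaw": 0, "translation": [0, 0.003, -0.11], "spin": 0}, {"jaw": 0, "translation": [0, 0.004, -0.15], "spin": 0}, {"jaw": 0, "translation": [0, 0.004, -0.166], "spin": 0}, {"jaw": 0, "translation": [0, 0.004, -0.166], "spin": 0}, {"jaw": 0, "translation": [0, 0.004, -0.166], "spin": 0}]'

```text
time: 31.55
tool_pos: [0.506, 0.1981, 0.3112]
eef_rot: [3.115, 0.002, 1.845]
contact_force: [-0.7, -0.8, 0.1]
grip_width: 0.0854
```

```bash
python3 - <<'E'
from h import *
pot((.505,.198),.176,"p5")
rel([.448,-.114,.2],YG)
E
```

```text
rim z 0.1774 n 859 circ 509.0 199.5 33.1 ell [509.  199.7] [65.4 65.6] col [ 11. 180. 136.]
translation [-0.2844, -0.1427, 0.1076] spin -0.001 tcp [0.5057 0.1979 0.3105] rpy [3.117e+00 2.000e-03 1.845e+00] F [-0.3 -0.1  0.3] w 0.0853 t 31.6 j7 -0.36
```

View pics/p5.png

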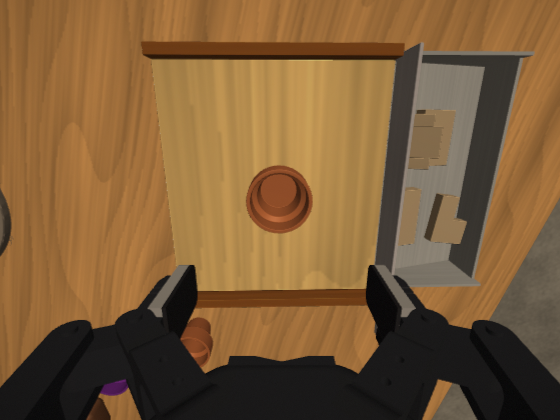

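Pot 1 stands upright on the board at (279,199), measured at (0.509,0.200), rim z 0.177. Next is pot C at about (0.448,-0.114).

drive_tool --steps '[{"jaw": 0, "translation": [-0.04, -0.02, 0], "spin": 0}, {"jaw": 0, "translation": [-0.08, -0.04, 0], "spin": 0}, {"jaw": 0, "translation": [-0.12, -0.06, 0.01], "spin": 0}, {"jaw": 0, "translation": [-0.16, -0.08, 0.03], "spin": 0}, {"jaw": 0, "translation": [-0.2, -0.1, 0.05], "spin": 0}, {"jaw": 0, "translation": [-0.24, -0.12, 0.08], "spin": 0}, {"jaw": 0, "translation": [-0.27, -0.135, 0.1], "spin": 0}, {"jaw": 0, "translation": [-0.284, -0.143, 0.108], "spin": 0}, {"jaw": 0, "translation": [-0.284, -0.143, 0.108], "spin": 0}, {"jaw": 0, "translation": [-0.284, -0.143, 0.108], "spin": 0}, {"jaw": 0, "translation": [-0.284, -0.143, 0.108], "spin": 0}]'

```text
time: 32.7
tool_pos: [0.4482, -0.1123, 0.1999]
eef_rot: [3.116, 0.002, 1.847]
contact_force: [-0.2, 0.5, 0.3]
grip_width: 0.0852
```

```bash
python3 - <<'E'
from h import *
pot((.448,-.114),.066,"p6")
rel([.448,-.114,.0355],YG); print(get_obs()["joint_positions"].round(2))
E
```

```text
rim z 0.0674 n 862 circ 446.5 -114.6 33.2 ell [ 446.7 -114.4] [65.5 65.6] col [ 11. 180. 147.]
translation [-0.0011, -0.005, 0.1645] spin 0.002 tcp [ 0.4483 -0.1123  0.2001] rpy [3.116e+00 2.000e-03 1.847e+00] F [ 0.4 -0.7  0.1] w 0.0856 t 32.75 j7 0.31
[ 0.48  0.18 -0.4   2.07  0.08  0.88  0.31]
```

View pics/p6.png

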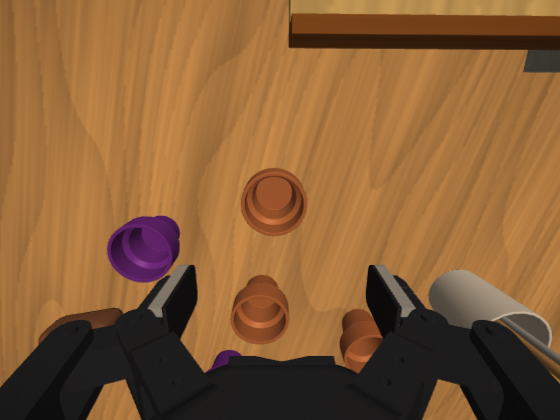

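```bash
cat >> h.py <<'E'
def grel(x,y,z,b=.027):
    p,R,o=tool(); s=R@[0,0,-b]; rel([x-s[0],y-s[1],z],YG)
E
python3 - <<'E'
from h import *
grel(.4466,-.1145,.0355)
E
```

```text
translation [-0.0013, -0.0058, 0.1645] spin 0.002 tcp [ 0.4483 -0.1123  0.2001] rpy [3.116e+00 2.000e-03 1.847e+00] F [ 0.4 -0.7  0.1] w 0.0856 t 32.75 j7 0.31
```

drive_tool --steps '[{"jaw": 0, "translation": [-0.001, -0.003, 0.04], "spin": 0}, {"jaw": 0, "translation": [-0.001, -0.004, 0.08], "spin": 0}, {"jaw": 0, "translation": [-0.001, -0.005, 0.12], "spin": 0}, {"jaw": 0, "translation": [-0.001, -0.006, 0.15], "spin": 0}, {"jaw": 0, "translation": [-0.001, -0.006, 0.163], "spin": 0}, {"jaw": 0, "translation": [-0.001, -0.006, 0.165], "spin": 0}, {"jaw": 0, "translation": [-0.001, -0.006, 0.165], "spin": 0}]'

```text
time: 33.45
tool_pos: [0.448, -0.1137, 0.0358]
eef_rot: [3.114, 0.003, 1.848]
contact_force: [-0.2, 0.4, 0.1]
grip_width: 0.0853
```

```bash
python3 - <<'E'
from h import *
grel(.4466,-.1145,.0355);print(get_obs()["joint_positions"].round(2))
E
```

```text
translation [-0.0004, -0.0009, 0.0003] spin 0.002 tcp [ 0.448  -0.1137  0.0358] rpy [3.114e+00 3.000e-03 1.848e+00] F [-0.2  0.4  0.1] w 0.0853 t 33.45 j7 0.14
[ 0.39  0.45 -0.32  2.2   0.27  0.5   0.14]
```

drive_tool --steps '[{"jaw": 0, "translation": [0, -0.001, 0], "spin": 0}, {"jaw": 1, "translation": [0, -0.001, 0], "spin": 0}, {"jaw": 1, "translation": [0, -0.001, 0], "spin": 0}, {"jaw": 1, "translation": [0, -0.001, 0], "spin": 0}, {"jaw": 1, "translation": [0, -0.001, 0], "spin": 0}, {"jaw": 1, "translation": [0, -0.001, 0], "spin": 0}]' --newtons 60

```text
time: 34.05
tool_pos: [0.4475, -0.1145, 0.0376]
eef_rot: [3.114, 0.005, 1.847]
contact_force: [-4.4, 1.3, 17.3]
grip_width: 0.0643
```

```bash
python3 - <<'E'
from h import *
pot((.4466,-.1145),.066,"p7")
rel(st(-.13,0,.26),YG)
E
```

```text
rim z 0.0672 n 4375 circ 446.0 -106.7 45.9 ell [ 449.2 -113.2] [63.7 89.8] col [ 11. 181. 142.]
translation [0.2839, 0.1464, -0.2197] spin 0.001 tcp [ 0.4475 -0.1145  0.0376] rpy [3.114 0.004 1.847] F [-5.2 -0.2 17.7] w 0.0645 t 34.1 j7 0.14
```

View pics/p7.png

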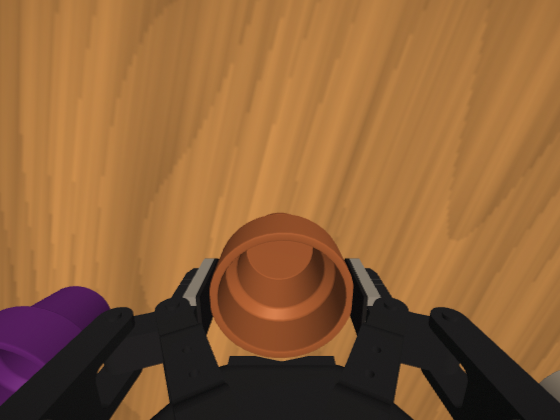

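```bash
cat >> h.py <<'E'
from scipy.optimize import least_squares
def rim(near,zt,name,rad=.04):
    p,d,c,f,W=grab("wrist"); cv2.imwrite(f"pics/{name}.png",p[:,:,::-1])
    hsv=cv2.cvtColor(p,cv2.COLOR_RGB2HSV)
    m=(np.hypot(W[...,0]-near[0],W[...,1]-near[1])<rad)&(abs(W[...,2]-zt)<.004)&(abs(hsv[...,0].astype(int)-11)<4)&(hsv[...,1]>140)&(hsv[...,2]>60)
    q=W[m]; h=cv2.convexHull((q[:,:2]*1e5).astype(np.int32))[:,0]/1e5
    P,R,o=tool()
    # densify hull not needed
    fit=least_squares(lambda a:np.hypot(h[:,0]-a[0],h[:,1]-a[1])-.0328,near,loss="soft_l1",f_scale=.0005)
    res=abs(fit.fun)
    cw=np.r_[fit.x,zt]; print("rim",fit.x.round(4),"n",len(q),"z",np.median(q[:,2]).round(4),"res med",np.median(res).round(4),"in tool",(R.T@(cw-P)).round(4))
    return fit.x
E
python3 - <<'E'
from h import *
P,R,o=tool(); print(P)
rim((.4466,-.1145),.0672,"p8")
E
```

```text
[ 0.44749035 -0.11446719  0.03757681]
rim [ 0.4484 -0.1138] n 4345 z 0.0668 res med 0.0003 in tool [ 0.0003  0.0018 -0.0296]
```

```bash
cat >> h.py <<'E'
def place(cx,cy,z,off):
    P,R,o=tool(); s=R@np.asarray(off); rel([cx-s[0],cy-s[1],z],YG)
E
python3 - <<'E'
from h import *
place(.509,.1996,.27,[.0003,.0018,-.0296])
E
```

```text
translation [0.2839, 0.1503, -0.2296] spin 0.001 tcp [ 0.4475 -0.1145  0.0376] rpy [3.114 0.004 1.847] F [-5.2  1.5 18. ] w 0.0641 t 34.15 j7 0.14
```

drive_tool --steps '[{"jaw": 1, "translation": [0, 0, -0.03], "spin": 0}, {"jaw": 1, "translation": [0, 0, -0.07], "spin": 0}, {"jaw": 1, "translation": [0, 0, -0.11], "spin": 0}, {"jaw": 1, "translation": [0, 0, -0.15], "spin": 0}, {"jaw": 1, "translation": [0, 0, -0.19], "spin": 0}, {"jaw": 1, "translation": [0.03, 0.015, -0.22], "spin": 0}, {"jaw": 1, "translation": [0.07, 0.035, -0.23], "spin": 0}, {"jaw": 1, "translation": [0.11, 0.055, -0.23], "spin": 0}, {"jaw": 1, "translation": [0.15, 0.08, -0.23], "spin": 0}, {"jaw": 1, "translation": [0.19, 0.1, -0.23], "spin": 0}, {"jaw": 1, "translation": [0.23, 0.12, -0.23], "spin": 0}, {"jaw": 1, "translation": [0.265, 0.14, -0.23], "spin": 0}, {"jaw": 1, "translation": [0.284, 0.15, -0.23], "spin": 0}, {"jaw": 1, "translation": [0.284, 0.15, -0.23], "spin": 0}, {"jaw": 1, "translation": [0.284, 0.15, -0.23], "spin": 0}, {"jaw": 1, "translation": [0.284, 0.15, -0.23], "spin": 0}]'

```text
time: 35.75
tool_pos: [0.5077, 0.1973, 0.2703]
eef_rot: [3.114, 0.006, 1.845]
contact_force: [1.0, 0.1, -1.5]
grip_width: 0.0641
```

```bash
python3 - <<'E'
from h import *
P,R,o=tool()
rim((P[0]+.001,P[1]),P[2]+.0296,"p9")
place(.509,.1996,.228,[.0003,.0018,-.0296])
place(.509,.1996,.1746,[.0003,.0018,-.0296])
E
```

```text
rim [0.5086 0.1979] n 4258 z 0.2993 res med 0.0003 in tool [ 0.0003  0.0018 -0.0295]
translation [0.0018, -0.0003, 0.0423] spin -0.001 tcp [0.5078 0.1972 0.2704] rpy [3.114 0.006 1.845] F [ 0.7  0.3 -1.2] w 0.0642 t 35.8 j7 -0.39
translation [0.0021, -0.0018, 0.0957] spin -0.001 tcp [0.5078 0.1972 0.2704] rpy [3.114 0.006 1.845] F [ 0.7  0.3 -1.2] w 0.0642 t 35.8 j7 -0.39
```

View pics/p9.png

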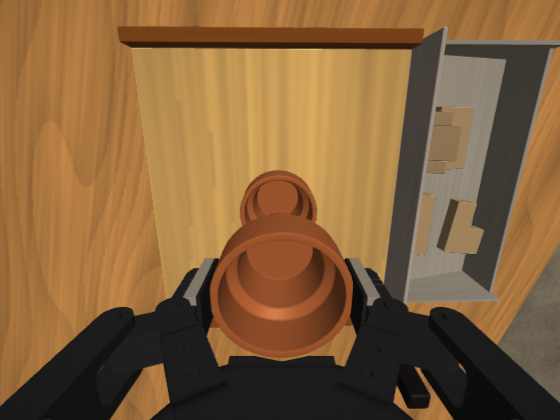

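drive_tool --steps '[{"jaw": 1, "translation": [0.002, 0, 0.025], "spin": 0}, {"jaw": 1, "translation": [0.002, 0, 0.042], "spin": 0}, {"jaw": 1, "translation": [0.002, -0.001, 0.055], "spin": 0}, {"jaw": 1, "translation": [0.002, -0.001, 0.068], "spin": 0}, {"jaw": 1, "translation": [0.002, -0.002, 0.08], "spin": 0}, {"jaw": 1, "translation": [0.002, -0.002, 0.088], "spin": 0}, {"jaw": 1, "translation": [0.002, -0.002, 0.092], "spin": 0}]'

```text
time: 36.5
tool_pos: [0.5077, 0.1986, 0.1775]
eef_rot: [3.115, 0.006, 1.845]
contact_force: [-0.4, 0.1, -0.7]
grip_width: 0.064
```

```bash
python3 - <<'E'
from h import *
place(.509,.1996,.1746,[.0003,.0018,-.0296])
E
```

```text
translation [0.0002, 0.0004, 0.0029] spin -0.001 tcp [0.5077 0.1986 0.1775] rpy [3.115 0.006 1.845] F [-0.4  0.1 -0.7] w 0.064 t 36.5 j7 -0.47
```

No contact so far, with the foot well inside the mouth. Down the last 3–4 mm.

drive_tool --steps '[{"jaw": 1, "translation": [0, 0, 0.002], "spin": 0}, {"jaw": 1, "translation": [0, 0, 0.003], "spin": 0}, {"jaw": 1, "translation": [0, 0, 0.004], "spin": 0}, {"jaw": 1, "translation": [0, 0, 0.004], "spin": 0}]'

```text
time: 36.9
tool_pos: [0.5079, 0.1987, 0.1747]
eef_rot: [3.114, 0.006, 1.845]
contact_force: [-2.8, -1.8, 5.8]
grip_width: 0.064
```

drive_tool --steps '[{"jaw": 0.5, "translation": [0, 0, 0], "spin": 0}, {"jaw": 0, "translation": [0, 0, 0], "spin": 0}, {"jaw": 0, "translation": [0, 0, -0.001], "spin": 0}, {"jaw": 0, "translation": [0, 0, -0.001], "spin": 0}, {"jaw": 0, "translation": [0, 0.001, -0.03], "spin": 0}, {"jaw": 0, "translation": [0, 0.002, -0.07], "spin": 0}, {"jaw": 0, "translation": [0, 0.003, -0.11], "spin": 0}, {"jaw": 0, "translation": [0, 0.004, -0.15], "spin": 0}, {"jaw": 0, "translation": [0, 0.004, -0.16], "spin": 0}, {"jaw": 0, "translation": [0, 0.004, -0.16], "spin": 0}, {"jaw": 0, "translation": [0, 0.004, -0.16], "spin": 0}]'

```text
time: 38.0
tool_pos: [0.5069, 0.1991, 0.3336]
eef_rot: [3.116, 0.007, 1.845]
contact_force: [0.7, 0.0, 0.2]
grip_width: 0.0856
```

```bash
python3 - <<'E'
from h import *
pot((.509,.199),.203,"p10")
rel([.467,-.249,.2],YG)
E
```

```text
rim z 0.2043 n 886 circ 509.9 199.6 33.1 ell [509.9 199.7] [65.4 65.7] col [ 11. 180. 138.]
translation [-0.4197, -0.1626, 0.1319] spin -0.001 tcp [0.5066 0.199  0.333 ] rpy [3.117 0.007 1.845] F [-0.8 -0.2 -0.2] w 0.0856 t 38.05 j7 -0.36
```

View pics/p10.png

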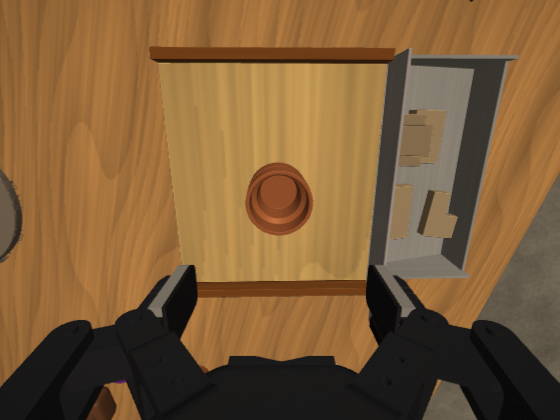

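The two are nested: the rim rose 27 mm to 0.204. Next is pot D at about (0.467,-0.249).

drive_tool --steps '[{"jaw": 0, "translation": [-0.04, -0.016, 0], "spin": 0}, {"jaw": 0, "translation": [-0.08, -0.032, 0], "spin": 0}, {"jaw": 0, "translation": [-0.12, -0.048, 0], "spin": 0}, {"jaw": 0, "translation": [-0.16, -0.064, 0.01], "spin": 0}, {"jaw": 0, "translation": [-0.2, -0.08, 0.02], "spin": 0}, {"jaw": 0, "translation": [-0.24, -0.094, 0.03], "spin": 0}, {"jaw": 0, "translation": [-0.28, -0.11, 0.05], "spin": 0}, {"jaw": 0, "translation": [-0.32, -0.125, 0.07], "spin": 0}, {"jaw": 0, "translation": [-0.36, -0.14, 0.09], "spin": 0}, {"jaw": 0, "translation": [-0.4, -0.156, 0.12], "spin": 0}, {"jaw": 0, "translation": [-0.42, -0.163, 0.132], "spin": 0}, {"jaw": 0, "translation": [-0.42, -0.163, 0.132], "spin": 0}, {"jaw": 0, "translation": [-0.42, -0.163, 0.132], "spin": 0}, {"jaw": 0, "translation": [-0.42, -0.163, 0.132], "spin": 0}]'

```text
time: 39.45
tool_pos: [0.4671, -0.2479, 0.1997]
eef_rot: [3.117, 0.006, 1.847]
contact_force: [-1.1, 1.4, 0.2]
grip_width: 0.0853
```

```bash
python3 - <<'E'
from h import *
pot((.467,-.249),.066,"p11")
grel(.467,-.249,.0355); print(get_obs()["joint_positions"].round(2))
E
```

```text
rim z 0.0674 n 871 circ 467.1 -248.7 33.1 ell [ 467.1 -248.6] [65.3 65.8] col [ 11. 179. 154.]
translation [-0.0001, -0.0041, 0.1646] spin 0.001 tcp [ 0.4673 -0.2479  0.2001] rpy [3.117 0.007 1.847] F [-0.  -0.9 -0.8] w 0.0857 t 39.5 j7 0.55
[ 0.66  0.28 -0.33  1.93  0.1   0.92  0.55]
```

View pics/p11.png

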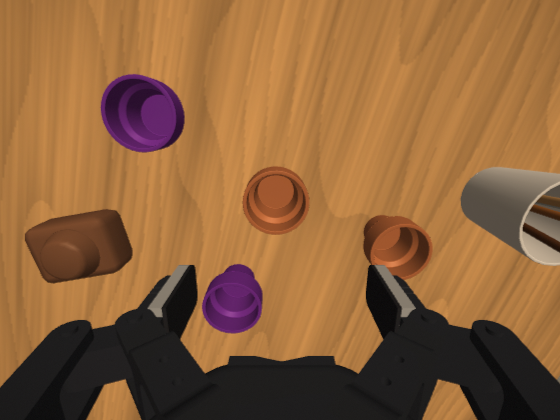

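drive_tool --steps '[{"jaw": 0, "translation": [0, -0.003, 0.04], "spin": 0}, {"jaw": 0, "translation": [0, -0.004, 0.08], "spin": 0}, {"jaw": 0, "translation": [0, -0.005, 0.12], "spin": 0}, {"jaw": 0, "translation": [0, -0.006, 0.15], "spin": 0}, {"jaw": 0, "translation": [0, -0.006, 0.162], "spin": 0}, {"jaw": 0, "translation": [0, -0.006, 0.164], "spin": 0}, {"jaw": 0, "translation": [0, -0.006, 0.164], "spin": 0}, {"jaw": 1, "translation": [0, -0.006, 0.164], "spin": 0}, {"jaw": 1, "translation": [0, -0.006, 0.164], "spin": 0}, {"jaw": 1, "translation": [0, -0.006, 0.164], "spin": 0}, {"jaw": 1, "translation": [0, -0.006, 0.164], "spin": 0}, {"jaw": 1, "translation": [0, -0.006, 0.164], "spin": 0}]' --newtons 60

```text
time: 40.7
tool_pos: [0.4669, -0.25, 0.0385]
eef_rot: [3.115, 0.009, 1.847]
contact_force: [-2.6, 2.4, 12.5]
grip_width: 0.0648
```

```bash
python3 - <<'E'
from h import *
rim((.467,-.249),.0672,"p12")
place(.5095,.1996,.30,[.0003,.0018,-.0296])
E
```

```text
rim [ 0.4676 -0.2484] n 4290 z 0.0668 res med 0.0002 in tool [ 0.0011  0.0019 -0.0287]
translation [0.4182, 0.1696, -0.2607] spin 0.001 tcp [ 0.4669 -0.25    0.0385] rpy [3.115 0.009 1.847] F [-3.5  1.5 13. ] w 0.065 t 40.75 j7 0.45
```

View pics/p12.png

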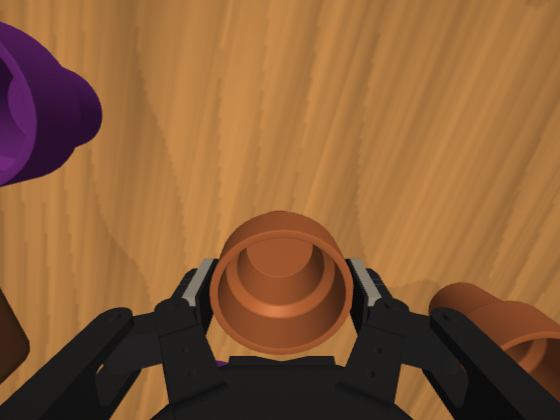

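```bash
python3 - <<'E'
from h import *
place(.5099,.1996,.295,[.0011,.0019,-.0287])
E
```

```text
translation [0.4173, 0.1697, -0.2557] spin 0.001 tcp [ 0.4669 -0.25    0.0385] rpy [3.115 0.009 1.847] F [-3.5  1.5 13. ] w 0.065 t 40.75 j7 0.45
```

drive_tool --steps '[{"jaw": 1, "translation": [0, 0, -0.03], "spin": 0}, {"jaw": 1, "translation": [0, 0, -0.07], "spin": 0}, {"jaw": 1, "translation": [0, 0, -0.11], "spin": 0}, {"jaw": 1, "translation": [0, 0, -0.15], "spin": 0}, {"jaw": 1, "translation": [0.03, 0.012, -0.19], "spin": 0}, {"jaw": 1, "translation": [0.06, 0.024, -0.22], "spin": 0}, {"jaw": 1, "translation": [0.1, 0.04, -0.25], "spin": 0}, {"jaw": 1, "translation": [0.14, 0.057, -0.256], "spin": 0}, {"jaw": 1, "translation": [0.18, 0.073, -0.256], "spin": 0}, {"jaw": 1, "translation": [0.22, 0.09, -0.256], "spin": 0}, {"jaw": 1, "translation": [0.26, 0.106, -0.256], "spin": 0}, {"jaw": 1, "translation": [0.3, 0.122, -0.256], "spin": 0}, {"jaw": 1, "translation": [0.34, 0.138, -0.256], "spin": 0}, {"jaw": 1, "translation": [0.38, 0.155, -0.256], "spin": 0}, {"jaw": 1, "translation": [0.405, 0.165, -0.256], "spin": 0}, {"jaw": 1, "translation": [0.417, 0.17, -0.256], "spin": 0}, {"jaw": 1, "translation": [0.417, 0.17, -0.256], "spin": 0}, {"jaw": 1, "translation": [0.417, 0.17, -0.256], "spin": 0}, {"jaw": 1, "translation": [0.417, 0.17, -0.256], "spin": 0}]'

```text
time: 42.65
tool_pos: [0.5099, 0.1955, 0.2953]
eef_rot: [3.115, 0.01, 1.844]
contact_force: [-0.4, -0.6, -1.8]
grip_width: 0.0647
```

```bash
python3 - <<'E'
from h import *
P,R,o=tool()
rim((P[0]+.001,P[1]),P[2]+.0287,"p13")
place(.5099,.1996,.26,[.0011,.0019,-.0287])
place(.5099,.1996,.2055,[.0011,.0019,-.0287])
E
```

```text
rim [0.5106 0.197 ] n 4222 z 0.3234 res med 0.0003 in tool [ 0.0009  0.0018 -0.0287]
translation [0.0028, -0.001, 0.0353] spin -0.002 tcp [0.5099 0.1956 0.2953] rpy [3.115 0.01  1.844] F [-0.9  0.8 -1.7] w 0.0646 t 42.7 j7 -0.38
translation [0.0033, -0.0024, 0.0897] spin -0.002 tcp [0.5099 0.1956 0.2953] rpy [3.115 0.01  1.844] F [-0.9  0.8 -1.7] w 0.0646 t 42.7 j7 -0.38
```

View pics/p13.png

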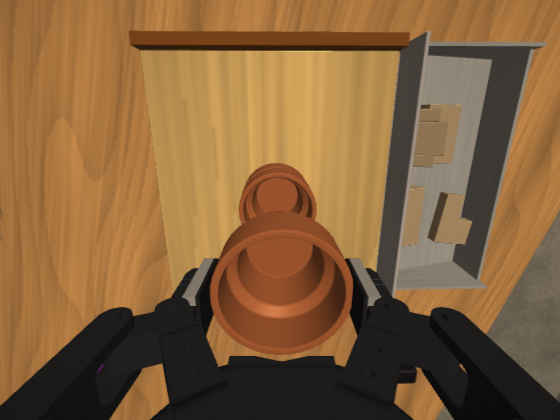

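drive_tool --steps '[{"jaw": 1, "translation": [0.003, -0.001, 0.015], "spin": 0}, {"jaw": 1, "translation": [0.003, -0.001, 0.03], "spin": 0}, {"jaw": 1, "translation": [0.003, -0.001, 0.045], "spin": 0}, {"jaw": 1, "translation": [0.003, -0.002, 0.06], "spin": 0}, {"jaw": 1, "translation": [0.003, -0.002, 0.072], "spin": 0}, {"jaw": 1, "translation": [0.003, -0.002, 0.082], "spin": 0}, {"jaw": 1, "translation": [0.003, -0.002, 0.088], "spin": 0}, {"jaw": 1, "translation": [0.003, -0.002, 0.089], "spin": 0}]'

```text
time: 43.5
tool_pos: [0.5094, 0.1977, 0.2054]
eef_rot: [3.116, 0.01, 1.844]
contact_force: [-0.5, -0.2, -2.1]
grip_width: 0.0644
```

```bash
python3 - <<'E'
from h import *
place(.5099,.1996,.2025,[.0011,.0019,-.0287])
E
```

```text
translation [0.0003, -0.0003, 0.0029] spin -0.002 tcp [0.5094 0.1977 0.2054] rpy [3.116 0.01  1.844] F [-0.5 -0.2 -2.1] w 0.0644 t 43.5 j7 -0.45
```

drive_tool --steps '[{"jaw": 1, "translation": [0, 0, 0.002], "spin": 0}, {"jaw": 1, "translation": [0, 0, 0.003], "spin": 0}, {"jaw": 1, "translation": [0, 0, 0.004], "spin": 0}, {"jaw": 1, "translation": [0, 0, 0.004], "spin": 0}]'

```text
time: 43.9
tool_pos: [0.5099, 0.1979, 0.2026]
eef_rot: [3.115, 0.01, 1.844]
contact_force: [-1.9, -1.1, 3.7]
grip_width: 0.0642
```

Seated at the expected 0.2026. Release and rise.

drive_tool --steps '[{"jaw": 0.5, "translation": [0, 0, 0], "spin": 0}, {"jaw": 0, "translation": [0, 0, 0], "spin": 0}, {"jaw": 0, "translation": [0, 0, -0.001], "spin": 0}, {"jaw": 0, "translation": [0, 0, -0.001], "spin": 0}, {"jaw": 0, "translation": [0, 0.001, -0.03], "spin": 0}, {"jaw": 0, "translation": [0, 0.002, -0.07], "spin": 0}, {"jaw": 0, "translation": [0, 0.003, -0.11], "spin": 0}, {"jaw": 0, "translation": [0, 0.004, -0.15], "spin": 0}, {"jaw": 0, "translation": [0, 0.004, -0.16], "spin": 0}, {"jaw": 0, "translation": [0, 0.004, -0.16], "spin": 0}, {"jaw": 0, "translation": [0, 0.004, -0.16], "spin": 0}]'

```text
time: 45.0
tool_pos: [0.5087, 0.199, 0.3614]
eef_rot: [3.116, 0.011, 1.844]
contact_force: [0.1, -0.0, -0.2]
grip_width: 0.0855
```

```bash
python3 - <<'E'
from h import *
pot((.509,.199),.230,"p14")
rel([.606,-.265,.23],YG)
E
```

```text
rim z 0.2313 n 872 circ 511.4 199.5 33.1 ell [511.3 199.6] [65.3 65.9] col [ 11. 180. 139.]
translation [-0.4715, -0.0343, 0.135] spin -0.002 tcp [0.5085 0.1988 0.3608] rpy [3.118 0.011 1.844] F [-0.6 -0.4 -0.5] w 0.0854 t 45.05 j7 -0.35
```

View pics/p14.png

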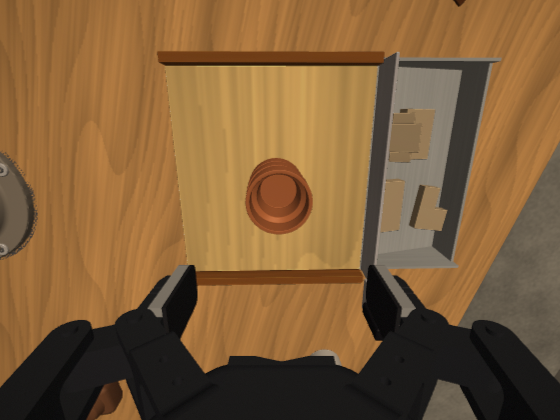

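drive_tool --steps '[{"jaw": 0, "translation": [-0.04, -0.003, 0], "spin": 0}, {"jaw": 0, "translation": [-0.08, -0.006, 0], "spin": 0}, {"jaw": 0, "translation": [-0.12, -0.009, 0], "spin": 0}, {"jaw": 0, "translation": [-0.16, -0.012, 0], "spin": 0}, {"jaw": 0, "translation": [-0.2, -0.015, 0], "spin": 0}, {"jaw": 0, "translation": [-0.24, -0.018, 0], "spin": 0}, {"jaw": 0, "translation": [-0.28, -0.02, 0], "spin": 0}, {"jaw": 0, "translation": [-0.32, -0.023, 0.01], "spin": 0}, {"jaw": 0, "translation": [-0.36, -0.026, 0.03], "spin": 0}, {"jaw": 0, "translation": [-0.4, -0.029, 0.06], "spin": 0}, {"jaw": 0, "translation": [-0.44, -0.032, 0.1], "spin": 0}, {"jaw": 0, "translation": [-0.471, -0.034, 0.13], "spin": 0}, {"jaw": 0, "translation": [-0.471, -0.034, 0.155], "spin": 0}, {"jaw": 0, "translation": [-0.471, -0.034, 0.155], "spin": 0}, {"jaw": 0, "translation": [-0.471, -0.034, 0.155], "spin": 0}, {"jaw": 0, "translation": [-0.471, -0.034, 0.155], "spin": 0}]'

```text
time: 46.65
tool_pos: [0.6077, -0.2632, 0.2116]
eef_rot: [3.116, 0.011, 1.845]
contact_force: [-0.7, -0.1, -0.3]
grip_width: 0.0854
```

```bash
python3 - <<'E'
from h import *
pot((.606,-.265),.066,"p15")
grel(.606,-.265,.037); print(get_obs()["joint_positions"].round(2))
E
```

```text
rim z 0.0673 n 805 circ 608.5 -265.8 33.0 ell [ 608.5 -265.7] [65.3 65.6] col [ 11. 180. 147.]
translation [0.0007, -0.0061, 0.1749] spin -0.0 tcp [ 0.6078 -0.2634  0.212 ] rpy [3.115 0.012 1.845] F [ 0.4  0.8 -0.2] w 0.0857 t 46.7 j7 0.43
[ 0.59  0.49 -0.38  1.61  0.2   1.05  0.43]
```

View pics/p15.png

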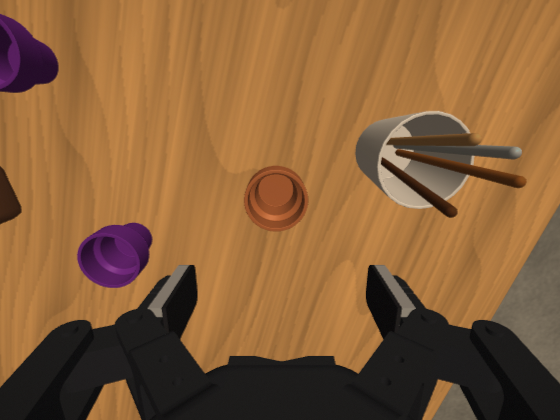

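drive_tool --steps '[{"jaw": 0, "translation": [-0.001, -0.003, 0.04], "spin": 0}, {"jaw": 0, "translation": [-0.001, -0.004, 0.08], "spin": 0}, {"jaw": 0, "translation": [-0.001, -0.005, 0.12], "spin": 0}, {"jaw": 0, "translation": [-0.001, -0.006, 0.155], "spin": 0}, {"jaw": 0, "translation": [-0.001, -0.006, 0.172], "spin": 0}, {"jaw": 0, "translation": [-0.001, -0.006, 0.175], "spin": 0}, {"jaw": 0, "translation": [-0.001, -0.006, 0.175], "spin": 0}, {"jaw": 1, "translation": [-0.001, -0.006, 0.175], "spin": 0}, {"jaw": 1, "translation": [-0.001, -0.006, 0.175], "spin": 0}, {"jaw": 1, "translation": [-0.001, -0.006, 0.175], "spin": 0}, {"jaw": 1, "translation": [-0.001, -0.006, 0.175], "spin": 0}, {"jaw": 1, "translation": [-0.001, -0.006, 0.175], "spin": 0}]' --newtons 60

```text
time: 47.9
tool_pos: [0.6087, -0.2673, 0.0401]
eef_rot: [3.112, 0.014, 1.845]
contact_force: [-3.2, 1.0, 9.6]
grip_width: 0.0649
```

```bash
python3 - <<'E'
from h import *
rim((.6077,-.266),.0672,"p16")
rel(st(-.13,0,.30),YG)
E
```

```text
rim [ 0.6093 -0.2654] n 4205 z 0.0668 res med 0.0002 in tool [ 0.0012  0.0018 -0.027 ]
translation [0.4722, 0.0336, -0.2659] spin -0.001 tcp [ 0.6087 -0.2673  0.0401] rpy [3.112 0.014 1.845] F [-2.9  0.6  9.1] w 0.0647 t 47.95 j7 0.36
```

View pics/p16.png

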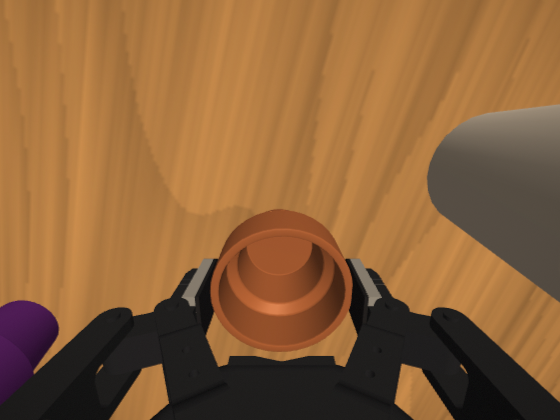

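```bash
python3 - <<'E'
from h import *
place(.5111,.1996,.325,[.0012,.0018,-.027])
E
```

```text
translation [0.4701, 0.04, -0.2906] spin -0.001 tcp [ 0.6087 -0.2673  0.0401] rpy [3.112 0.014 1.845] F [-2.9  0.6  9.1] w 0.0647 t 47.95 j7 0.36
```

drive_tool --steps '[{"jaw": 1, "translation": [0, 0, -0.03], "spin": 0}, {"jaw": 1, "translation": [0, 0, -0.07], "spin": 0}, {"jaw": 1, "translation": [0, 0, -0.11], "spin": 0}, {"jaw": 1, "translation": [0, 0, -0.15], "spin": 0}, {"jaw": 1, "translation": [0, 0, -0.19], "spin": 0}, {"jaw": 1, "translation": [0.02, 0.002, -0.23], "spin": 0}, {"jaw": 1, "translation": [0.05, 0.004, -0.26], "spin": 0}, {"jaw": 1, "translation": [0.09, 0.008, -0.28], "spin": 0}, {"jaw": 1, "translation": [0.13, 0.011, -0.29], "spin": 0}, {"jaw": 1, "translation": [0.17, 0.014, -0.29], "spin": 0}, {"jaw": 1, "translation": [0.21, 0.018, -0.29], "spin": 0}, {"jaw": 1, "translation": [0.25, 0.021, -0.29], "spin": 0}, {"jaw": 1, "translation": [0.29, 0.025, -0.29], "spin": 0}, {"jaw": 1, "translation": [0.33, 0.028, -0.29], "spin": 0}, {"jaw": 1, "translation": [0.37, 0.031, -0.29], "spin": 0}, {"jaw": 1, "translation": [0.41, 0.035, -0.29], "spin": 0}, {"jaw": 1, "translation": [0.44, 0.038, -0.29], "spin": 0}, {"jaw": 1, "translation": [0.46, 0.04, -0.29], "spin": 0}, {"jaw": 1, "translation": [0.47, 0.04, -0.29], "spin": 0}, {"jaw": 1, "translation": [0.47, 0.04, -0.29], "spin": 0}]'

```text
time: 49.95
tool_pos: [0.51, 0.1989, 0.3251]
eef_rot: [3.112, 0.014, 1.848]
contact_force: [-0.5, 0.3, -2.5]
grip_width: 0.0646
```

```bash
python3 - <<'E'
from h import *
P,R,o=tool()
rim((P[0]+.001,P[1]),P[2]+.027,"p17")
place(.5111,.1996,.29,[.0012,.0018,-.027])
place(.5111,.1996,.234,[.0012,.0018,-.027])
E
```

```text
rim [0.5106 0.2006] n 4174 z 0.3517 res med 0.0003 in tool [ 0.0028  0.0017 -0.0273]
translation [0.001, -0.0009, 0.0348] spin -0.0 tcp [0.5106 0.1973 0.3248] rpy [3.112 0.015 1.846] F [ 0.4  0.8 -1.7] w 0.0647 t 50.0 j7 -0.37
translation [0.0019, -0.0026, 0.0908] spin -0.0 tcp [0.5106 0.1973 0.3248] rpy [3.112 0.015 1.846] F [ 0.4  0.8 -1.7] w 0.0647 t 50.0 j7 -0.37
```

View pics/p17.png

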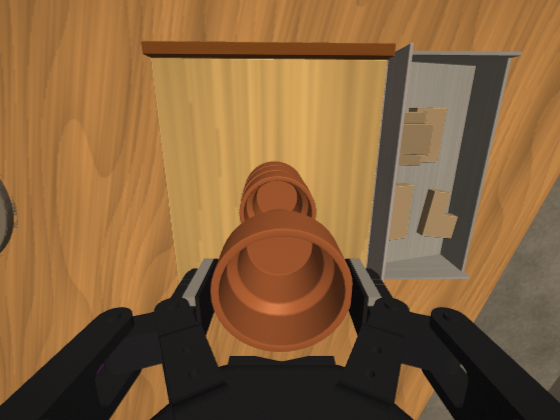

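drive_tool --steps '[{"jaw": 1, "translation": [0.001, -0.001, 0.015], "spin": 0}, {"jaw": 1, "translation": [0.001, -0.001, 0.03], "spin": 0}, {"jaw": 1, "translation": [0.001, -0.001, 0.035], "spin": 0}, {"jaw": 1, "translation": [0.001, -0.001, 0.035], "spin": 0}]'

```text
time: 50.4
tool_pos: [0.5099, 0.1965, 0.288]
eef_rot: [3.115, 0.016, 1.845]
contact_force: [-1.1, -0.1, -1.8]
grip_width: 0.0649
```

```bash
python3 - <<'E'
from h import *
P,R,o=tool()
rim((P[0]+.001,P[1]),P[2]+.027,"p18")
place(.5111,.1996,.234,[.0012,.0018,-.027])
E
```

```text
rim [0.5106 0.1984] n 4187 z 0.3146 res med 0.0002 in tool [ 0.0008  0.0014 -0.026 ]
translation [0.0015, -0.0012, 0.0549] spin -0.001 tcp [0.5103 0.1971 0.2889] rpy [3.114 0.015 1.845] F [-0.5  0.2 -2.2] w 0.0647 t 50.45 j7 -0.39
```

drive_tool --steps '[{"jaw": 1, "translation": [0.001, 0, 0.015], "spin": 0}, {"jaw": 1, "translation": [0.001, -0.001, 0.028], "spin": 0}, {"jaw": 1, "translation": [0.001, -0.001, 0.04], "spin": 0}, {"jaw": 1, "translation": [0.001, -0.001, 0.049], "spin": 0}, {"jaw": 1, "translation": [0.001, -0.001, 0.054], "spin": 0}, {"jaw": 1, "translation": [0.001, -0.001, 0.055], "spin": 0}]'

```text
time: 51.05
tool_pos: [0.5106, 0.1973, 0.2331]
eef_rot: [3.115, 0.015, 1.845]
contact_force: [0.1, 0.1, -1.7]
grip_width: 0.0646
```

```bash
python3 - <<'E'
from h import *
place(.5111,.1996,.231,[.0012,.0018,-.027])
E
```

```text
translation [0.0005, 0.0, 0.0021] spin -0.001 tcp [0.5106 0.1973 0.2331] rpy [3.115 0.015 1.845] F [ 0.1  0.1 -1.7] w 0.0646 t 51.05 j7 -0.43
```

drive_tool --steps '[{"jaw": 1, "translation": [0, 0, 0.001], "spin": 0}, {"jaw": 1, "translation": [0, 0, 0.002], "spin": 0}, {"jaw": 1, "translation": [0, 0, 0.003], "spin": 0}, {"jaw": 1, "translation": [0, 0, 0.003], "spin": 0}]'

```text
time: 51.45
tool_pos: [0.5111, 0.1975, 0.2311]
eef_rot: [3.113, 0.015, 1.845]
contact_force: [-1.4, -0.3, 3.8]
grip_width: 0.0648
```

Seated at the expected 0.2311. Release, rise and verify.

drive_tool --steps '[{"jaw": 0.5, "translation": [0, 0, 0], "spin": 0}, {"jaw": 0, "translation": [0, 0, 0], "spin": 0}, {"jaw": 0, "translation": [0, 0, -0.001], "spin": 0}, {"jaw": 0, "translation": [0, 0, -0.001], "spin": 0}, {"jaw": 0, "translation": [0, 0.001, -0.03], "spin": 0}, {"jaw": 0, "translation": [0, 0.002, -0.07], "spin": 0}, {"jaw": 0, "translation": [0, 0.003, -0.11], "spin": 0}, {"jaw": 0, "translation": [0, 0.004, -0.15], "spin": 0}, {"jaw": 0, "translation": [0, 0.004, -0.16], "spin": 0}, {"jaw": 0, "translation": [0, 0.004, -0.16], "spin": 0}, {"jaw": 0, "translation": [0, 0.004, -0.16], "spin": 0}]'

```text
time: 52.55
tool_pos: [0.5095, 0.1993, 0.3899]
eef_rot: [3.115, 0.016, 1.845]
contact_force: [-0.6, -1.1, -0.5]
grip_width: 0.0853
```

```bash
python3 - <<'E'
from h import *
pot((.511,.199),.257,"p19")
P,R,o=tool(); print(P)
p,d,c,f,W=grab("wrist"); S=tost(W)
m=(W[...,2]>.14)&(W[...,2]<.17)&(abs(S[...,0]-.008)<.012)&(abs(S[...,1])<.1)
print("gate z",np.percentile(W[m][:,2],[50,80,95]))
for n in ("side","top"):
    p,d,c,f,W=grab(n); cv2.imwrite(f"pics/{n}F.png",p[:,:,::-1])
    if n=="side": cv2.imwrite("pics/sideFc.png",cv2.resize(p[130:310,140:430,::-1],None,fx=2.75,fy=2.75,interpolation=cv2.INTER_CUBIC))
E
```

```text
rim z 0.2583 n 867 circ 512.4 199.4 33.0 ell [512.3 199.5] [65.4 65.7] col [ 11. 180. 140.]
[0.5093138  0.19919336 0.38935319]
gate z [0.15013411 0.15139288 0.15212581]
```

View pics/sideFc.png

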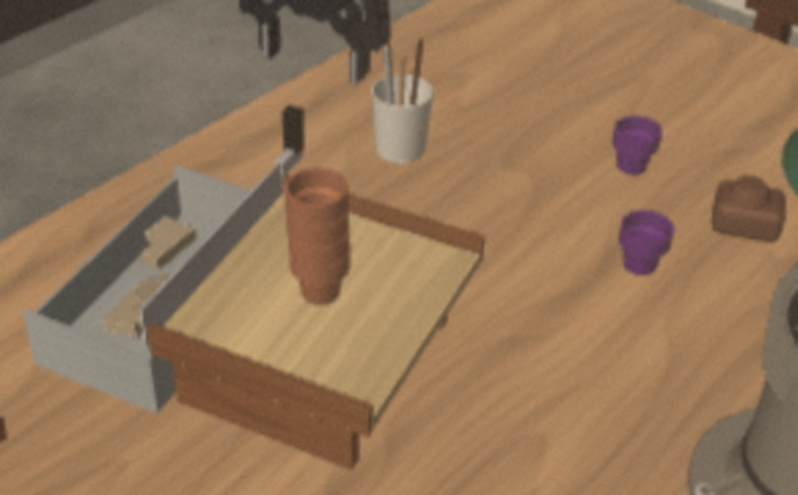

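View pics/p19.png

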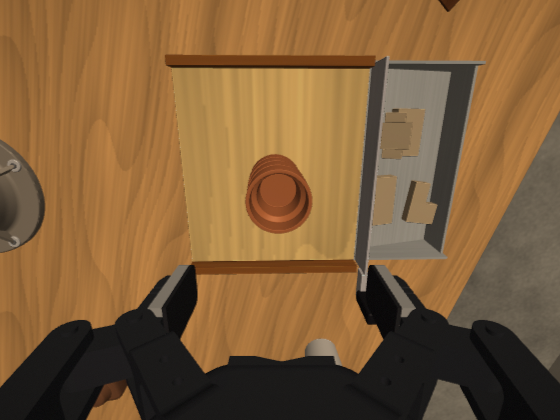

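The checks agree: stack rim at z = 0.258 (three 27 mm steps), gate top 40 mm above the board, board clear, and nothing touching. Handing in.

```bash
python3 - <<'E'
from plant import *
print(finish_job())
E
```

```text
the job is handed in; nothing more can be done
None
```

The job is done and handed in at about 53 s on the robot's clock. I pressed the gate fully down, pushed all four offcuts over the edge into the chute, and pulled the gate fully up. The four terracotta pots are nested in one stack near the middle of the board.

**Last checks:**
- **Stack:** the rim stands at z = 0.258, which is three 27 mm seating steps above the first pot. The measured centre moved about 3 mm over the four pots, which I put down to a slight tilt of the stack or the camera.
- **Gate:** its top stands 40 mm above the board. It rose 42 mm and met the upper stop.
- **Board and chute:** the board was clear before I nested the pots, and all four offcuts are in the chute. The cross rests partly on the rectangle.
- **Bystanders:** neither the robot nor the pots I moved touched the tub, clay, plaster slab or the purple look-alikes. The side view shows the tub, clay and purple pots where they were; I did not re-measure them or the slab.

**What went wrong on the way:**
- **L-shaped offcut:** it first stood on end, leaning on the lowered gate. I dragged its top forward with the shut fingertips so it toppled flat in the chute before I raised the gate.
- **Knob grasp:** on the first try joint 7 reached -2.96, the end of its range. I backed off half a turn and gripped the knob from the other side.
- **Tool tilt:** a tilt of about 1.5° had built up by the end. It did not stop the pots from seating.

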